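Fetch the full shingle from the revolving tray and lay the top course

TASK

Turn the revolving parts tray (the wooden pegs on its rim are there to push it round by) until the compartment with the one full-size copper shingle stands in the opening of the clear cover. Take that shingle out and lay it on the little sample roof as its top course: flat on the course below, centred over the joint between the two shingles there, square, and with its lower edge up against the steel gauge strip. Leave the gauge strip where it is set, the other copper pieces in the tray, and the shears and the wooden ring clamp on the bench undisturbed.

Things in the scene. Friction and masses are not known exactly. Their poses are not given: they have to be found in the camera images.
- tray: Grey round tray, 221 mm across, that turns either way without end about its upright axis and stays where it is left. Origin on the axis at worktop height. Four quarter compartments; floor at height 24 mm with a cork pad 66 x 40 x 2.5 mm in each, thin dividing walls up to 40 mm, rim lip up to 30 mm. The full shingle's compartment is centred on the tray's own -x axis.
- peg_1 (a point): Top of a dark upright wooden peg on the tray's rim, to push the tray round by (1 to 2 N), 12 to 15 mm thick, from height 30 to 69 mm. There are four, 114.5 mm from the axis, one at the outer end of each dividing wall, at 45, 135, 225 and 315 degrees from the tray's own x axis; this is the one at 135 degrees, beside the full shingle's compartment. They pass outside the cover.
- tray_base: Fixed foot, spindle and clear plastic cover of the tray. Origin on the tray's axis at worktop height. The cover is a flat disc of 92 mm radius at heights 46 to 50 mm over the compartments, with a 100 degree wide opening centred on this body's own -x axis, roughly towards the robot; the brass nut on the axis reaches height 63 mm.
- opening (a point): Point in the cover's opening where a compartment's centre must come: 65 mm from the tray's axis, at the height of the pad.
- bay (a point): Centre of the full shingle's compartment, on its cork pad, 65 mm from the tray's axis; it turns with the tray.
- shingle: The only full-size copper shingle: flat plate 70 x 46 x 6 mm, about 90 g, alike at both ends and on both faces. Origin at the centre of its underside, x along its 70 mm length, z out of its face. It lies on the pad of its compartment, underside at height 26.5 mm, length towards the tray's axis; the pad is narrower, so fingertips can pass down beside both long sides.
- roof: Fixed sample roof: plywood board 160 x 106 mm sloping 26 degrees on a stand. Origin on the worktop under the board's middle; x points level, up-slope (eave at x = -72 mm, upper edge at x = 72 mm and height 96 mm), y across. Two courses of copper shingles are fixed on it, lying at 17.4 degrees; the upper one is two full shingles side by side with their joint at y = 0, bare board above.
- gauge_face (a point): Foot of the gauge strip's up-slope face, on the upper course's surface, mid-width. x points up the slope along the shingles (17.4 degrees above level), y across, z out of the surface. Laid home, the top shingle has its origin at x = 35 mm, y = 0, z = 0 (to 1 mm) here and its length along x; its upper end rests on the bare board, and the upper course ends at x = 24 to 36 mm.
- gauge (a joint): Setting along the slope of the gauge, m, positive up-slope, between -0.006 and 0.006 at the start; not to be changed. The gauge is a steel strip 118 mm long across the roof, 12 mm wide, 9 mm high, just down-slope of its face, clamped to the board's edges with brass screws; it slips only at about 60 N.
- half_1: Half-width copper shingle 70 x 22 x 6 mm, in the tray; stays there. Origin at the centre of its underside.
- half_2: The other half-width copper shingle 70 x 22 x 6 mm, beside the first with a gap of about 9 mm; stays there.
- short_1: Short copper starter piece 36 x 46 x 6 mm, in the tray; stays there.
- short_2: A second short copper starter piece, lying on the first; stays there.
- ridge_cap: Copper ridge cap, a folded angle 70 mm long, 44 mm wide, 15 mm high, in the tray; stays there.
- shears: Black-handled shears, 204 x 78 x 11 mm, lying on the bench behind the roof; to be left alone.
- ring_clamp: Wooden ring clamp, 140 x 28 x 22 mm, lying on the bench by the vice, left of and nearer the robot than the tray; to be left alone.

How it is judged:
By the outcome, as a careful person would: the job done as asked, in the order asked, and still so for the second after the job is handed in, with the robot touching nothing.
It also fails if it takes over 58 s, if anything falls off the work surface, if the arm or the gripper's body presses on something with over 40 N, if the wrist force passes 120 N, or if a joint passes its speed limit or range.

ROBOT

A 6-joint arm with a two-finger parallel gripper is mounted at the origin on a cart in front of the work surface, level with it; the furniture and walls round the work are solid. World frame = base frame: x ahead of the robot, y to its left, z up, the work surface at z = 0. Lengths are in mm, angles in rad, forces in N, time in s.
With the tool pointing down it reaches from about 325 to 875 mm from the base axis. Payload 4.4 kg.
Tool frame: the origin (TCP) lies at the very end of the fingers, on their centre line; the grasp point (between the pads) lies 19 mm behind it; z points along the fingers, y is the line along which they close (so a half turn about z gives the same grasp; the last joint's range is limited). The gripper opens to 85 mm and grips with 20 to 120 N. Pads are 22 mm wide; open, the fingers measure 114 mm over their backs; the gripper's body (76 mm by 85 mm) begins 54 mm behind the grasp point. The pads swing forward as they close: fully open they stand 13 mm farther back than shut.
Start: joints at [0.984, 0.207, 1.542, -0, 1.393, -0.15], TCP at [243.259, 521.011, 201.782] pointing down, gripper open.
Joint ranges: [-2.73, 2.73], [-0.86, 2.22], [0.23, 2.46], [-1.11, 4.25], [0.08, 2.63], [-2.82, 2.82]. Speed limits (rad/s): [2.79, 2.79, 3.14, 3.14, 3.14, 3.14].

INTERFACE

Orientations are given as a rotation vector (axis times angle).
In Python, from workcell import * gives the robot as it stands. The module is installed in compiled form; this text tells all that it offers.
- The arm moves only by the tool jog_arm, never from a script. Its argument "steps" is a list of rows, each a list of 7 numbers: the shift along the tool's x, y, z in m, then the turn, a rotation vector about the tool's x, y, z in rad, then the closure in counts, from 0 (fully open) to 255 (shut). A call has 1 to 12 rows; each row shifts and turns the commanded pose from where the row before left it, along the tool's axes as they then stand; what a row does not reach is not made up. A row lasts 1/12 s, in which the tool goes at most 41.7 mm and 7.16 degrees, less where a joint would pass 70% of its speed; a pose out of reach is approached as far as the arm can. A call is refused whole if a number of a shift passes 0.0417 or a number of a turn 0.125, either way. A call with a gripper value outside its range is refused whole. The fingers move at their own pace and stop on an object; "newtons" is the grip in N (left out, the last holds). Time passes only in rows, so rows that do not move let the fingers close. It gives the time, the measured TCP pose, the force, the opening and the grip force at its end, in the units of the state.
- get_state(): the state, without advancing time (a new reading comes with each control period).
- capture(name): name is "scene" or "top"; returns a dict with "frame" (400x640x3 uint8, red, green, blue), "intrinsics" (3x3 intrinsics, pixels), "k1" (the pictures are not rectified: a ray, as slopes to the right and down, at radius r is drawn at 1 + k1 r^2 times it, then the intrinsics apply), "T" (4x4, takes a point from camera to world coordinates). Camera axes: x right, y down, z forward; pixel columns grow to the right and rows downward; lengths in mm; the calibration is good to about 2 mm. A picture is of the moment at which its call begins. There is no depth.
- sign_off(): hands the job in; it is judged then, once.
Trained networks look in a picture, given as the dict that the camera call returned (one of the last four; its "shot" number tells which), for a name from the list of things; names that differ only in an ending like _2 or _b are one class to them, and where a whole thing is asked for, a point or a joint stands for the part that bears it (a point fixed in the world has none). Each returns a list of dicts, best first, with "confidence" (0 to 1); they miss things now and then, are a little off and sometimes report something else, mostly with a low value. They report only what shows in the picture. A call takes as long as a camera call.
- outline_of(target, picture): "mask" (400x640 bool, what is visible of it) and "box" ([left, top, right, bottom] in pixels, round what is visible of it).
The state is a dict: "time_s": time; "q": joint angles; "joint_velocities": joint speeds; "tau": joint torques, N m; "ee_pos": TCP position; "tcp_rot": TCP orientation; "ft_force": force on the tool from outside, world axes, zero at the start; "moment": the same for the moment, N m; "grip_width": opening from 0.0 (shut) to 1.0 (fully open); "finger_force": force on a finger pad.
Only numpy, scipy, OpenCV 4.12 (cv2) and the standard library are available. Lean on these libraries where they do the work, as an engineer would, in place of code of your own. Each camera call takes 0.05 s, during which the arm holds its last target. There are 200 camera calls.

## Working session

There is one attempt and no reset: what is moved stays moved. The work goes in short steps, Python scripts to look and compute and a tool call to move; the robot and the scene stay as the last step left them, time stands still between calls to the robot, and variables do not carry over. Pictures are saved under pics/ and viewed, at most 10 in all, crops included, and the job is handed in when it is done.

Besides the shell and the picture viewer there is one more tool, called as name(argument=value, ...) on one line, values as JSON. jog_arm: Moves the arm, as the interface text tells. Its arguments: {"type":"object","properties":{"steps":{"type":"array"},"newtons":{"type":"number"}},"required":["steps"]}

```bash
mkdir -p pics; cat > h.py <<'E'
from workcell import *
import numpy as np, cv2
from scipy.spatial.transform import Rotation as R
def ray(c,uv):
    K=np.array(c["intrinsics"]);T=np.array(c["T"])
    d=(np.linalg.inv(K)@[uv[0],uv[1],1])[:2]; s=d.copy()
    for _ in range(30): s=d/(1+c["k1"]*(s@s))
    v=T[:3,:3]@np.array([s[0],s[1],1]); return T[:3,3],v
def at_z(c,uv,z):
    o,v=ray(c,uv); return o+v*(z-o[2])/v[2]
def proj(c,P):
    T=np.array(c["T"]);K=np.array(c["intrinsics"])
    p=(np.atleast_2d(P)-T[:3,3])@T[:3,:3]; s=p[:,:2]/p[:,2:]
    s=s*(1+c["k1"]*(s**2).sum(1,keepdims=True))
    return s@K[:2,:2].T+K[:2,2]
def save(c,n,crop=None,f=1):
    im=np.array(c["frame"])[:,:,::-1]
    if crop: im=im[crop[1]:crop[3],crop[0]:crop[2]]
    cv2.imwrite("pics/"+n,cv2.resize(im,None,fx=f,fy=f,interpolation=cv2.INTER_CUBIC))
E
python3 - <<'E'
from h import *
t=capture("top");s=capture("scene")
im=np.vstack([t["frame"],s["frame"]])[:,:,::-1]
cv2.imwrite("pics/a.png",cv2.resize(np.array(t["frame"])[:,:,::-1],None,fx=1.25,fy=1.25));save(s,"b.png",None,1.25)
for n,c in(("t",t),("s",s)):
  print(n,np.array(c["T"]).round(2).tolist(),c["k1"],np.array(c["intrinsics"])[0,0])
  for k in("tray","peg_1","shingle","roof","gauge","tray_base","half_1","short_1","ridge_cap","ring_clamp","shears"):
    try:print(k,[(np.round(o["box"]).tolist(),round(o["confidence"],2),np.argwhere(o["mask"]).mean(0)[::-1].round(1).tolist()) for o in outline_of(k,c)][:5])
    except Exception as e:print(k,e)
s=get_state();print(s["ee_pos"],s["tcp_rot"],s["time_s"])
E
```

```text
t [[-0.01, -0.98, 0.18, 397.31], [-1.0, 0.01, -0.02, -34.37], [0.02, -0.18, -0.98, 1123.85], [0.0, 0.0, 0.0, 1.0]] 0.033259110060582193 449.04493432024293
tray [([229.0, 142.0, 320.0, 235.0], 0.64, [279.7, 195.2])]
peg_1 [([229.0, 143.0, 325.0, 234.0], 0.87, [279.0, 197.2]), ([178.0, 238.0, 227.0, 279.0], 0.19, [203.3, 257.5])]
shingle []
roof [([316.0, 227.0, 364.0, 268.0], 0.72, [340.0, 248.6]), ([306.0, 206.0, 379.0, 285.0], 0.59, [341.5, 245.6])]
gauge [([316.0, 228.0, 363.0, 268.0], 0.56, [340.0, 248.4])]
tray_base [([241.0, 153.0, 314.0, 221.0], 0.59, [273.6, 179.5]), ([267.0, 204.0, 283.0, 230.0], 0.59, [274.7, 216.7])]
half_1 [([266.0, 204.0, 285.0, 230.0], 0.6, [274.7, 215.7]), ([257.0, 206.0, 269.0, 224.0], 0.44, [262.9, 216.9])]
short_1 [([303.0, 209.0, 382.0, 283.0], 0.59, [341.9, 245.5])]
ridge_cap [([287.0, 192.0, 318.0, 208.0], 0.57, [302.2, 199.4])]
ring_clamp [([178.0, 238.0, 228.0, 278.0], 0.67, [202.2, 256.8])]
shears [([392.0, 140.0, 451.0, 208.0], 0.77, [416.2, 181.5])]
s [[0.4, -0.61, 0.69, -169.67], [-0.92, -0.25, 0.31, -394.5], [-0.02, -0.76, -0.65, 832.69], [
[... 250 characters left out ...]
[([286.0, 228.0, 366.0, 300.0], 0.58, [328.4, 265.1]), ([299.0, 216.0, 328.0, 235.0], 0.54, [311.2, 226.0])]
gauge [([312.0, 241.0, 339.0, 282.0], 0.79, [326.5, 263.8])]
tray_base [([259.0, 190.0, 330.0, 227.0], 0.76, [295.2, 205.9])]
half_1 [([268.0, 223.0, 292.0, 241.0], 0.75, [280.7, 230.8]), ([261.0, 218.0, 285.0, 238.0], 0.65, [272.4, 226.0])]
short_1 []
ridge_cap [([299.0, 219.0, 328.0, 236.0], 0.62, [311.2, 226.1])]
ring_clamp [([194.0, 223.0, 216.0, 250.0], 0.69, [203.4, 237.7])]
shears [([396.0, 236.0, 456.0, 268.0], 0.95, [419.8, 252.6]), ([289.0, 228.0, 366.0, 302.0], 0.26, [328.4, 265.3])]
[243.27451872 521.02247984 201.78774337] [6.80697803e-01 3.06695826e+00 1.52333808e-05] 1.2
```

View pics/a.png

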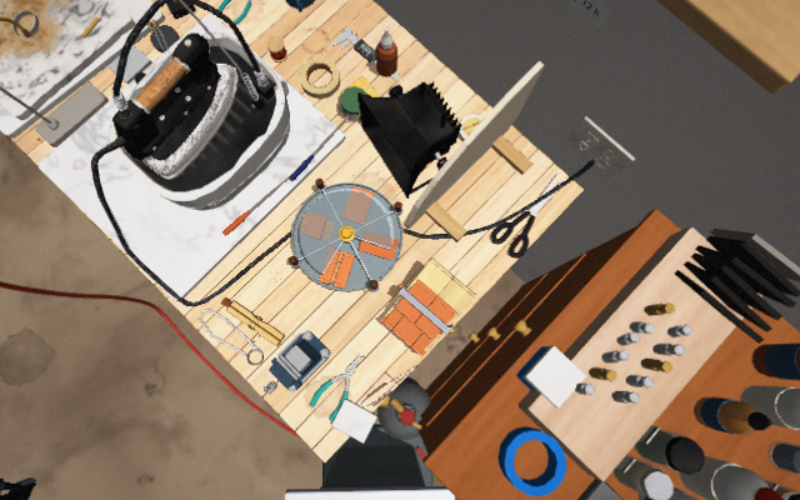

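View pics/b.png

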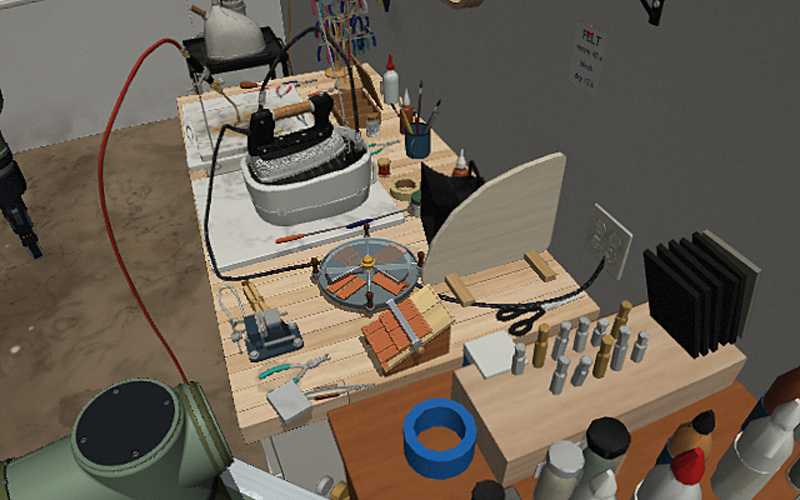

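Top view: the tray is centred near (277,187) px in the 640x400 frame, the opening faces down-image, the roof is near (341,246), and the clamp is near (202,257). I'll crop in closer.

```bash
python3 - <<'E'
from h import *
t=capture("top");np.savez("top.npz",**{k:np.array(t[k]) for k in("frame","intrinsics","T","k1")})
save(t,"c.png",(222,138,388,290),4.7)
s=capture("scene");np.savez("scene.npz",**{k:np.array(s[k]) for k in("frame","intrinsics","T","k1")})
save(s,"d.png",(240,170,374,308),4.3)
print(t["T"][:3,3],at_z(t,(277,187),63))
E
```

```text
[ 397.31490677  -34.37139157 1123.84624776] [627.80756856  41.26027723  63.        ]
```

View pics/c.png

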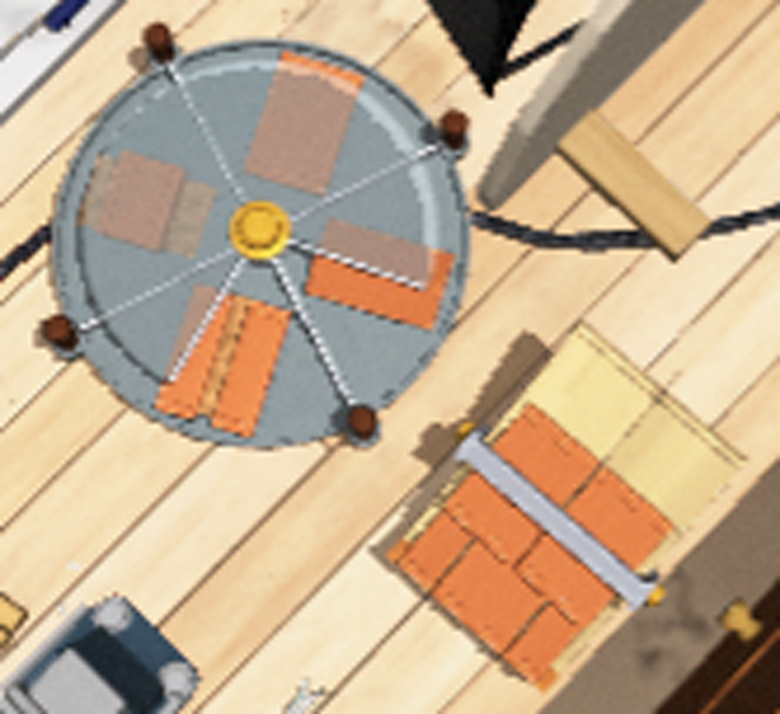

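View pics/d.png

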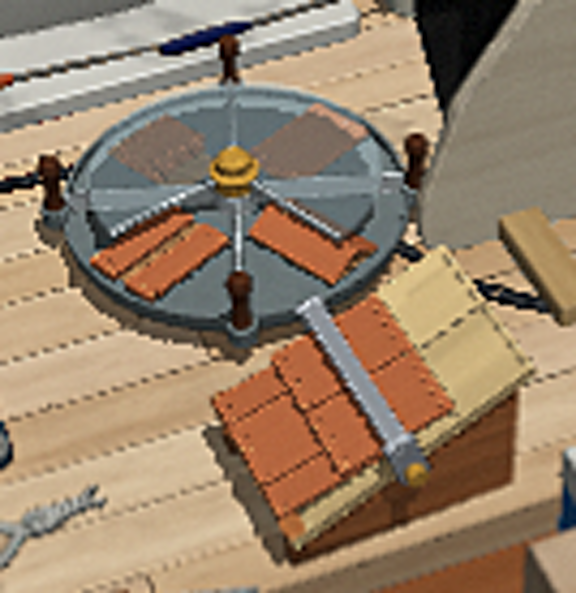

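Top crop: the shingle is in the far compartment at crop (305,122), with pegs at (158,35), (455,122), (62,325) and (362,418). The opening faces down and right between radial edges. The roof's upper corners are at (583,325) and (743,460). The scene crop shows the same features, so next I'll fit the poses.

```bash
cat > fit.py <<'E'
from h import *
from scipy.optimize import least_squares
t=dict(np.load("top.npz"));s=dict(np.load("scene.npz"))
tp=lambda u,v:np.array([u/4.7+222,v/4.7+138]); sp=lambda u,v:np.array([u/4.3+240,v/4.3+170])
# tray: axis x,y, tray angle, opening angle
pt=[(158,35),(62,325),(362,418),(455,122)]; ps=[(229,42),(50,162),(238,280),(416,142)]
def tray(p):
    a=p[2]+np.pi/2*np.arange(4)
    P=np.c_[p[0]+114.5*np.cos(a),p[1]+114.5*np.sin(a),np.full(4,67)]
    N=[[p[0],p[1],62]]; bs=p[3:5]
    return np.r_[(proj(t,P)-[tp(*q) for q in pt]).ravel(),(proj(t,N)-tp(261,228)).ravel(),
     (proj(s,P)-[sp(*q) for q in ps]-bs).ravel(),(proj(s,N)-sp(235,160)-bs).ravel(),bs*.3]
r=least_squares(tray,[628,41,.45,0,0],loss="soft_l1");c=r.x[:2]
print("tray",r.x,np.degrees(r.x[2]),"shingle ang",np.degrees(r.x[2])-45,"res",np.abs(r.fun[:-2]).round(1))
e=[at_z(t,tp(*q),49)[:2]-c for q in((420,287),(170,380))]
ea=np.degrees([np.arctan2(v[1],v[0]) for v in e]);print("edges",ea,np.mean(np.mod(ea,360)))
t26=np.tan(np.radians(26));A=np.radians(17.4)
ux=np.array([np.cos(A),0,np.sin(A)]);n=np.array([-np.sin(A),0,np.cos(A)])
def bd(x,y):return np.array([x,y,96-(72-x)*t26])
def pts(p):
    x,y,a,xc,g=p[:5]
    ce=bd(xc,0)+6*n           # upper end of upper course, top surface, joint
    gf=ce-ux*(30-g)           # gauge face foot
    Y=np.array([0,1,0])
    L=np.array([bd(72,53),bd(72,-53),ce+46*Y,ce-46*Y,ce,gf+9*n+59*Y,gf+9*n-59*Y,gf])
    return L@R.from_euler("z",a).as_matrix().T+[x,y,0]
qt=[(583,325),(743,460),(533,405),(678,525),(607,463),(485,437),(656,583)]
qs=[(445,252),(531,369),(381,298),(451,405),(417,350),(318,298),(424,443)]
def roof(p):
    P=pts(p)[:7]
    return np.r_[(proj(t,P)-[tp(*q) for q in qt]).ravel(),(proj(s,P)-[sp(*q) for q in qs]-p[5:7]).ravel(),p[5:7]*.3]
r=least_squares(roof,[520,-130,-.7,20,0,0,0],loss="soft_l1")
if __name__=="__main__":
    print("roof",r.x.round(2),np.degrees(r.x[2]),r.fun.round(1)); print("gauge_face",pts(r.x)[7])
    T=lambda v:pts(r.x)[v].round(1); print(T(4))
E
python3 fit.py
```

```text
tray [ 6.30547088e+02  4.04471042e+01  4.77516823e-01  1.74439260e-01
 -3.63572477e-01] 27.35969862697501 shingle ang -17.64030137302499 res [0.1 0.4 0.9 0.4 0.4 0.4 0.4 0.  0.2 0.5 0.  0.1 0.3 0.3 0.2 0.1 0.3 0.1
 0.2 0.3]
edges [-110.45988868  148.95966041] 199.24988586607378
roof [ 4.8216e+02 -1.1307e+02 -7.2000e-01  3.0750e+01  2.5300e+00  3.0000e-01
 -7.4000e-01] -40.97401776719439 [-0.5 -0.   1.   0.7  0.2 -0.3 -0.1 -0.3 -0.3  0.1 -1.7 -1.3  1.1  0.7
 -0.9 -1.1  1.   0.2 -0.6 -0.1  1.2  0.5 -0.2  0.2  0.8  0.2 -1.2 -0.2
  0.1 -0.2]
gauge_face [ 484.22985462 -114.86655619   73.39070298]
[ 504.  -132.1   81.6]
```

```bash
cat > plan.py <<'E'
from h import *
def pose(p,psi,tilt_dir=None): # tool down, y axis at angle psi deg
    return np.array(p,float),R.from_matrix(np.array([[np.cos(a:=np.radians(psi)+np.pi/2),np.cos(a-np.pi/2),0],[np.sin(a),np.sin(a-np.pi/2),0],[0,0,-1]]))
def cur():
    s=get_state();return np.array(s["ee_pos"]),R.from_rotvec(s["tcp_rot"])
def plan(A,B,N,long=None):
    rel=(A[1].inv()*B[1]).as_rotvec()/N
    if long is not None: rel=np.array([0,0,np.radians(long)/N])
    d=A[1].inv().apply(B[0]-A[0])
    S=sum(R.from_rotvec(rel*k).as_matrix() for k in range(N))
    s=np.linalg.solve(S,d)/1000
    row=[round(v,4) for v in s]+[round(v,4) for v in rel]
    p,r=A
    path=[]
    for _ in range(N):
        p=p+r.apply(np.array(row[:3])*1000);r=r*R.from_rotvec(row[3:6]);path.append(p.round(0).tolist())
    print(N,"x",row,"| end",p.round(1),"mid",path[N//2]);return p,r
E
cat > log.py <<'E'
E
python3 - <<'E'
from plan import *
C=np.array([630.5,40.4])
def peg(a,z,r=114.5):
    f=np.radians(a);return pose([C[0]+r*np.cos(f),C[1]+r*np.sin(f),z],a-90)
A=cur()
B=plan(A,peg(207.4,130),20)
B=plan(B,peg(207.4,42),4)
B=plan(B,peg(64.2,42),36,143.2)
E
```

```text
20 x [np.float64(-0.0148), np.float64(-0.0276), np.float64(0.0036), np.float64(-0.0), np.float64(-0.0), np.float64(-0.0458)] | end [528.1 -12.4 129.8] mid [339.0, 194.0, 162.0]
4 x [np.float64(-0.0002), np.float64(-0.0001), np.float64(0.0219), np.float64(0.0), np.float64(-0.0), np.float64(0.0002)] | end [529.  -12.4  42.2] mid [529.0, -12.0, 64.0]
36 x [np.float64(-0.0003), np.float64(0.0079), np.float64(0.0), np.float64(0.0), np.float64(0.0), np.float64(0.0694)] | end [680.2 142.2  42.2] mid [555.0, 125.0, 42.0]
```

jog_arm(steps=[[-0.0148, -0.0276, 0.0036, 0, 0, -0.0458, 165], [-0.0148, -0.0276, 0.0036, 0, 0, -0.0458, 165], [-0.0148, -0.0276, 0.0036, 0, 0, -0.0458, 165], [-0.0148, -0.0276, 0.0036, 0, 0, -0.0458, 165], [-0.0148, -0.0276, 0.0036, 0, 0, -0.0458, 165], [-0.0148, -0.0276, 0.0036, 0, 0, -0.0458, 165], [-0.0148, -0.0276, 0.0036, 0, 0, -0.0458, 165], [-0.0148, -0.0276, 0.0036, 0, 0, -0.0458, 165], [-0.0148, -0.0276, 0.0036, 0, 0, -0.0458, 165], [-0.0148, -0.0276, 0.0036, 0, 0, -0.0458, 165]], newtons=20)

```text
time_s: 2.13
ee_pos: [323.7, 219.8, 165.9]
tcp_rot: [-0.038, 3.14, 0.001]
ft_force: [1.0, -0.3, -0.1]
grip_width: 0.356
finger_force: 0.0
```

jog_arm(steps=[[-0.0148, -0.0276, 0.0036, 0, 0, -0.0458, 165], [-0.0148, -0.0276, 0.0036, 0, 0, -0.0458, 165], [-0.0148, -0.0276, 0.0036, 0, 0, -0.0458, 165], [-0.0148, -0.0276, 0.0036, 0, 0, -0.0458, 165], [-0.0148, -0.0276, 0.0036, 0, 0, -0.0458, 165], [-0.0148, -0.0276, 0.0036, 0, 0, -0.0458, 165], [-0.0148, -0.0276, 0.0036, 0, 0, -0.0458, 165], [-0.0148, -0.0276, 0.0036, 0, 0, -0.0458, 165], [-0.0148, -0.0276, 0.0036, 0, 0, -0.0458, 165], [-0.0148, -0.0276, 0.0036, 0, 0, -0.0458, 165], [0, 0, 0, 0, 0, 0, 165]])

```text
time_s: 3.05
ee_pos: [532.2, -16.3, 129.5]
tcp_rot: [-0.741, 3.05, -0.004]
ft_force: [-0.0, -1.0, 0.1]
grip_width: 0.357
finger_force: 0.0
```

```bash
python3 - <<'E'
from plan import *
s=get_state();print(s["time_s"],s["grip_width"],s["q"],s["ft_force"])
A=cur();print(A[0],A[1].as_matrix().round(3))
C=np.array([630.5,40.4])
f=np.radians(207.4);B=plan(A,pose([C[0]+114.5*np.cos(f),C[1]+114.5*np.sin(f),42],117.4),4)
c=capture("top");save(c,"e.png",(222,138,388,290),3)
E
```

```text
3.05 0.3571508689367133 [-1.92277245e-01  1.86567799e-01  1.72304918e+00 -1.41234574e-03
  1.22852126e+00 -2.23950997e+00] [-0.01234172 -0.99057801  0.12609207]
[532.21046909 -16.26192402 129.50187   ] [[-0.888 -0.459  0.003]
 [-0.459  0.888 -0.002]
 [-0.002 -0.003 -1.   ]]
4 x [np.float64(0.0003), np.float64(0.0013), np.float64(0.0219), np.float64(-0.0008), np.float64(0.0005), np.float64(-0.0003)] | end [528.9 -12.3  41.9] mid [530.0, -13.0, 64.0]
```

View pics/e.png

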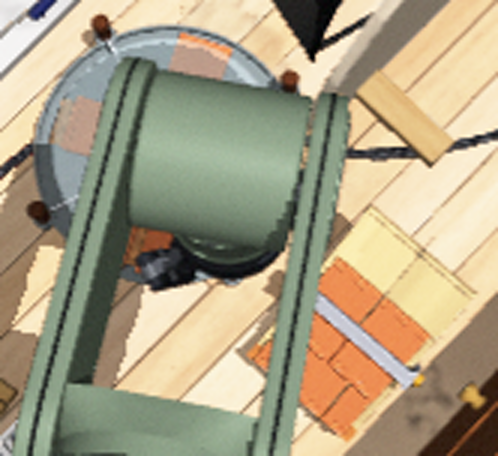

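The arm hides the peg; the other pegs are unchanged. I'll check whether the arm has settled.

```bash
python3 - <<'E'
from plan import *
A=cur();print(A[0],A[1].as_rotvec())
C=np.array([630.5,40.4])
f=np.radians(207.4);B=plan(A,pose([C[0]+114.5*np.cos(f),C[1]+114.5*np.sin(f),42],117.4),4)
E
```

```text
[529.84511653 -14.32168969 129.41062682] [-7.40963737e-01  3.05278623e+00 -4.17342990e-04]
4 x [np.float64(-0.0), np.float64(0.0006), np.float64(0.0219), np.float64(-0.0001), np.float64(0.0), np.float64(-0.0005)] | end [528.8 -12.2  41.8] mid [529.0, -13.0, 64.0]
```

jog_arm(steps=[[0, 0, 0, 0, 0, 0, 165], [0, 0, 0.022, 0, 0, 0, 165], [0, 0, 0.022, 0, 0, 0, 165], [0, 0, 0.022, 0, 0, 0, 165], [0, 0, 0.022, 0, 0, 0, 165], [0, 0, 0, 0, 0, 0, 165], [0, 0, 0, 0, 0, 0, 165], [0, 0, 0, 0, 0, 0, 165]])

```text
time_s: 3.77
ee_pos: [528.6, -11.9, 43.1]
tcp_rot: [-0.746, 3.05, -0.001]
ft_force: [0.0, -0.7, 0.5]
grip_width: 0.353
finger_force: 0.0
```

jog_arm(steps=[[-0.0003, 0.0079, 0, 0, 0, 0.0694, 165], [-0.0003, 0.0079, 0, 0, 0, 0.0694, 165], [-0.0003, 0.0079, 0, 0, 0, 0.0694, 165], [-0.0003, 0.0079, 0, 0, 0, 0.0694, 165], [-0.0003, 0.0079, 0, 0, 0, 0.0694, 165], [-0.0003, 0.0079, 0, 0, 0, 0.0694, 165], [-0.0003, 0.0079, 0, 0, 0, 0.0694, 165], [-0.0003, 0.0079, 0, 0, 0, 0.0694, 165], [-0.0003, 0.0079, 0, 0, 0, 0.0694, 165], [-0.0003, 0.0079, 0, 0, 0, 0.0694, 165], [-0.0003, 0.0079, 0, 0, 0, 0.0694, 165], [-0.0003, 0.0079, 0, 0, 0, 0.0694, 165]])

```text
time_s: 4.77
ee_pos: [524.4, 80.2, 44.3]
tcp_rot: [0.557, 3.088, 0.001]
ft_force: [-0.5, 0.2, 0.5]
grip_width: 0.35
finger_force: 0.0
```

jog_arm(steps=[[-0.0003, 0.0079, 0, 0, 0, 0.0694, 165], [-0.0003, 0.0079, 0, 0, 0, 0.0694, 165], [-0.0003, 0.0079, 0, 0, 0, 0.0694, 165], [-0.0003, 0.0079, 0, 0, 0, 0.0694, 165], [-0.0003, 0.0079, 0, 0, 0, 0.0694, 165], [-0.0003, 0.0079, 0, 0, 0, 0.0694, 165], [-0.0003, 0.0079, 0, 0, 0, 0.0694, 165], [-0.0003, 0.0079, 0, 0, 0, 0.0694, 165], [-0.0003, 0.0079, 0, 0, 0, 0.0694, 165], [-0.0003, 0.0079, 0, 0, 0, 0.0694, 165], [-0.0003, 0.0079, 0, 0, 0, 0.0694, 165], [-0.0003, 0.0079, 0, 0, 0, 0.0694, 165]])

```text
time_s: 5.77
ee_pos: [588.9, 146.3, 44.5]
tcp_rot: [1.758, 2.6, 0.004]
ft_force: [0.5, 1.1, -0.1]
grip_width: 0.357
finger_force: 0.0
```

jog_arm(steps=[[-0.0003, 0.0079, 0, 0, 0, 0.0694, 165], [-0.0003, 0.0079, 0, 0, 0, 0.0694, 165], [-0.0003, 0.0079, 0, 0, 0, 0.0694, 165], [-0.0003, 0.0079, 0, 0, 0, 0.0694, 165], [-0.0003, 0.0079, 0, 0, 0, 0.0694, 165], [-0.0003, 0.0079, 0, 0, 0, 0.0694, 165], [-0.0003, 0.0079, 0, 0, 0, 0.0694, 165], [-0.0003, 0.0079, 0, 0, 0, 0.0694, 165], [-0.0003, 0.0079, 0, 0, 0, 0.0694, 165], [-0.0003, 0.0079, 0, 0, 0, 0.0694, 165], [-0.0003, 0.0079, 0, 0, 0, 0.0694, 165], [-0.0003, 0.0079, 0, 0, 0, 0.0694, 165]])

```text
time_s: 6.77
ee_pos: [681.0, 142.8, 44.7]
tcp_rot: [2.661, 1.667, 0.006]
ft_force: [-0.4, -0.5, 0.6]
grip_width: 0.353
finger_force: 0.0
```

jog_arm(steps=[[0, 0, 0, 0, 0, 0, 165], [0, 0, 0, 0, 0, 0, 190], [0, 0, 0, 0, 0, 0, 220], [0, 0, 0, 0, 0, 0, 220], [0, 0, 0, 0, 0, 0, 220], [0, 0, 0, 0, 0, 0, 220]], newtons=20)

```text
time_s: 7.27
ee_pos: [678.8, 142.5, 41.9]
tcp_rot: [-2.659, -1.673, 0.0]
ft_force: [-0.7, 0.7, 0.3]
grip_width: 0.136
finger_force: 0.0
```

```bash
python3 - <<'E'
from plan import *
c=capture("top");s=capture("scene")
a=np.array(c["frame"])[138:290,222:388,::-1];b=np.array(s["frame"])[160:312,230:380,::-1]
cv2.imwrite("pics/f.png",cv2.resize(np.hstack([a,b]),None,fx=2.5,fy=2.5,interpolation=cv2.INTER_CUBIC))
E
```

```text
(no output)
```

View pics/f.png

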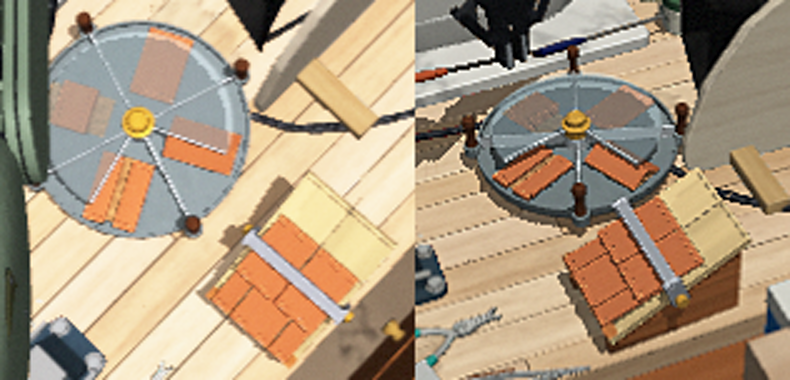

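```bash
python3 - <<'E'
from plan import *
s=capture("scene");t=capture("top");st=get_state()
p,r=cur();print(p,proj(s,p),proj(t,p),proj(s,p+[0,0,60]))
f=np.array(s["frame"]).copy()
cv2.imwrite("pics/g.png",cv2.resize(f[110:260,200:360,::-1],None,fx=4.5,fy=4.5,interpolation=cv2.INTER_CUBIC))
E
```

```text
[678.9697904  142.37478666  41.71762483] [[270.24552666 192.99872219]] [[236.67550128 168.95420846]] [[268.30022204 176.05904373]]
```

View pics/g.png

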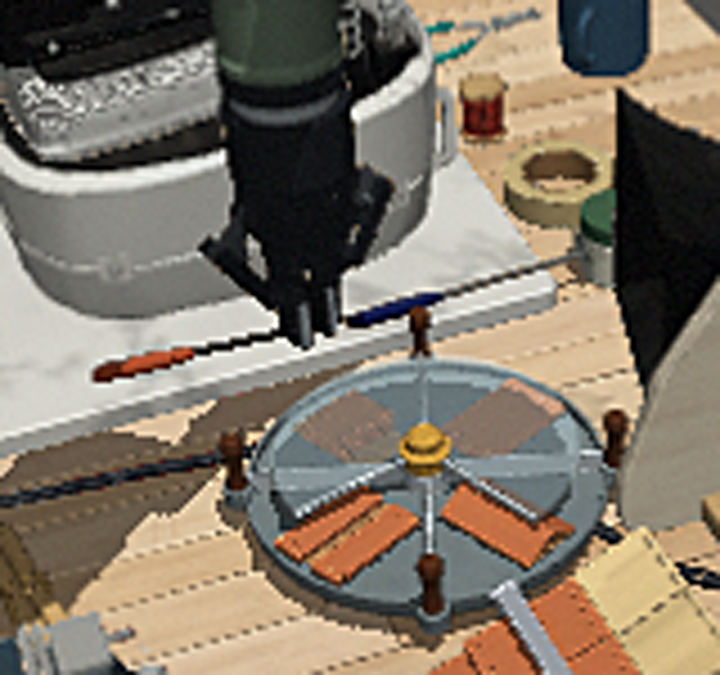

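The tray hasn't turned. The fingertips appear at scene (270,186), but the reported TCP projects to (270,193), so the tips seem about 25 mm higher than reported. I'll move to clear bench, look with both cameras and touch down.

```bash
python3 - <<'E'
from plan import *
A=cur();B=plan(A,pose([678,142,130],-26),3);
B=plan(B,pose([490,95,130],64),14,-90); B=plan(B,pose([490,95,60],64),3)
E
```

```text
3 x [np.float64(-0.0003), np.float64(-0.0002), np.float64(-0.0294), np.float64(-0.0001), np.float64(0.0), np.float64(0.0019)] | end [678.1 141.8 129.9] mid [678.0, 142.0, 101.0]
14 x [np.float64(0.0005), np.float64(-0.0154), np.float64(-0.0), np.float64(0.0), np.float64(0.0), np.float64(-0.1122)] | end [489.4  95.1 129.9] mid [559.0, 153.0, 130.0]
3 x [np.float64(-0.0002), np.float64(0.0001), np.float64(0.0233), np.float64(-0.0), np.float64(0.0), np.float64(-0.0)] | end [490.1  95.1  60. ] mid [490.0, 95.0, 83.0]
```

jog_arm(steps=[[0, 0, -0.03, 0, 0, 0, 220], [0, 0, -0.03, 0, 0, 0, 220], [0, 0, -0.03, 0, 0, 0, 220], [0.0005, -0.0154, 0, 0, 0, -0.1122, 220], [0.0005, -0.0154, 0, 0, 0, -0.1122, 220], [0.0005, -0.0154, 0, 0, 0, -0.1122, 220], [0.0005, -0.0154, 0, 0, 0, -0.1122, 220], [0.0005, -0.0154, 0, 0, 0, -0.1122, 220], [0.0005, -0.0154, 0, 0, 0, -0.1122, 220], [0.0005, -0.0154, 0, 0, 0, -0.1122, 220]])

```text
time_s: 8.3
ee_pos: [574.1, 157.8, 131.8]
tcp_rot: [-1.809, -2.568, -0.0]
ft_force: [0.5, -0.5, -0.2]
grip_width: 0.135
finger_force: 0.0
```

jog_arm(steps=[[0.0005, -0.0154, 0, 0, 0, -0.1122, 220], [0.0005, -0.0154, 0, 0, 0, -0.1122, 220], [0.0005, -0.0154, 0, 0, 0, -0.1122, 220], [0.0005, -0.0154, 0, 0, 0, -0.1122, 220], [0.0005, -0.0154, 0, 0, 0, -0.1122, 220], [0.0005, -0.0154, 0, 0, 0, -0.1122, 220], [0.0005, -0.0154, 0, 0, 0, -0.1122, 220], [0, 0, 0.023, 0, 0, 0, 220], [0, 0, 0.023, 0, 0, 0, 220], [0, 0, 0.023, 0, 0, 0, 220], [0, 0, 0, 0, 0, 0, 220], [0, 0, 0, 0, 0, 0, 220]])

```text
time_s: 9.3
ee_pos: [489.4, 94.5, 61.8]
tcp_rot: [-0.698, -3.06, 0.001]
ft_force: [0.7, -0.7, 0.8]
grip_width: 0.135
finger_force: 0.0
```

```bash
python3 - <<'E'
from plan import *
s=capture("scene");t=capture("top");st=get_state()
p,r=cur();print(p,proj(s,p),proj(t,p),proj(s,p+[0,0,30]),proj(t,p+[0,0,30]))
u,v=proj(s,p)[0].astype(int);a=np.array(s["frame"])[v-60:v+40,u-50:u+50,::-1]
print("s off",u-50,v-60)
u,v=proj(t,p)[0].astype(int);b=np.array(t["frame"])[v-60:v+40,u-50:u+50,::-1]
print("t off",u-50,v-60)
cv2.imwrite("pics/i.png",cv2.resize(np.hstack([a,b]),None,fx=4,fy=4,interpolation=cv2.INTER_CUBIC))
E
```

```text
[492.04433831  94.59070764  64.11156298] [[250.96218788 233.84305818]] [[254.00965238 243.59024131]] [[249.49534244 225.03484957]] [[252.42081342 242.43465031]]
s off 200 173
t off 204 183
```

View pics/i.png

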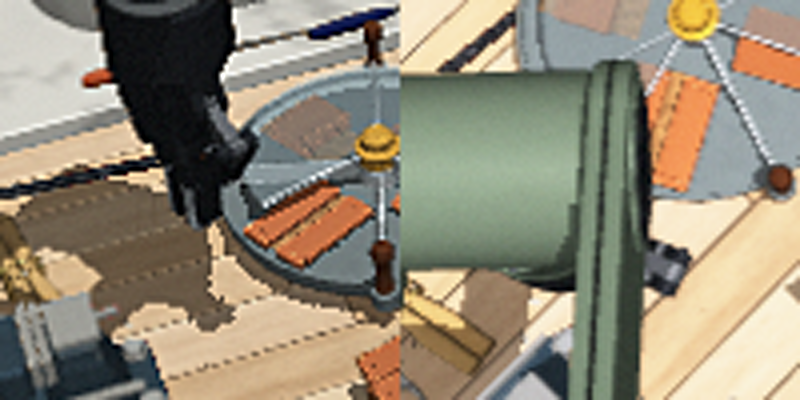

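In the scene view the tips are at about (251,228.5), against a predicted (251,234). I'll touch the bench to measure the height offset.

jog_arm(steps=[[0, 0, 0.02, 0, 0, 0, 220], [0, 0, 0.015, 0, 0, 0, 220], [0, 0, 0.01, 0, 0, 0, 220], [0, 0, 0.004, 0, 0, 0, 220], [0, 0, 0, 0, 0, 0, 220], [0, 0, 0, 0, 0, 0, 220], [0, 0, 0, 0, 0, 0, 220]])

```text
time_s: 9.98
ee_pos: [492.0, 94.6, 14.9]
tcp_rot: [0.698, 3.061, 0.001]
ft_force: [-0.8, -0.1, -0.0]
grip_width: 0.139
finger_force: 0.0
```

jog_arm(steps=[[0, 0, 0.003, 0, 0, 0, 220], [0, 0, 0.003, 0, 0, 0, 220], [0, 0, 0.002, 0, 0, 0, 220], [0, 0, 0, 0, 0, 0, 220], [0, 0, 0, 0, 0, 0, 220]])

```text
time_s: 10.4
ee_pos: [490.5, 94.5, 5.6]
tcp_rot: [-0.698, -3.062, 0.0]
ft_force: [-0.1, 0.2, 0.6]
grip_width: 0.136
finger_force: 0.0
```

jog_arm(steps=[[0, 0, 0.002, 0, 0, 0, 220], [0, 0, 0.002, 0, 0, 0, 220], [0, 0, 0.002, 0, 0, 0, 220], [0, 0, 0.002, 0, 0, 0, 220], [0, 0, 0, 0, 0, 0, 220]])

```text
time_s: 10.82
ee_pos: [490.3, 94.5, -2.8]
tcp_rot: [-0.698, -3.062, 0.0]
ft_force: [0.1, -1.1, 0.3]
grip_width: 0.133
finger_force: 0.0
```

jog_arm(steps=[[0, 0, 0.002, 0, 0, 0, 220], [0, 0, 0.002, 0, 0, 0, 220], [0, 0, 0.002, 0, 0, 0, 220], [0, 0, 0.002, 0, 0, 0, 220], [0, 0, 0, 0, 0, 0, 220]])

```text
time_s: 11.23
ee_pos: [490.3, 94.5, -10.7]
tcp_rot: [-0.698, -3.062, 0.0]
ft_force: [0.8, -1.0, 0.1]
grip_width: 0.136
finger_force: 0.0
```

jog_arm(steps=[[0, 0, 0.002, 0, 0, 0, 220], [0, 0, 0.002, 0, 0, 0, 220], [0, 0, 0, 0, 0, 0, 220]])

```text
time_s: 11.48
ee_pos: [490.4, 94.5, -14.6]
tcp_rot: [-0.698, -3.062, 0.0]
ft_force: [-0.1, -0.2, 1.3]
grip_width: 0.138
finger_force: 0.0
```

jog_arm(steps=[[0, 0, 0.002, 0, 0, 0, 220], [0, 0, 0.002, 0, 0, 0, 220], [0, 0, 0, 0, 0, 0, 220]])

```text
time_s: 11.73
ee_pos: [490.4, 94.5, -18.6]
tcp_rot: [-0.698, -3.062, 0.0]
ft_force: [-1.1, -0.5, -0.2]
grip_width: 0.141
finger_force: 0.0
```

jog_arm(steps=[[0, 0, 0.002, 0, 0, 0, 220], [0, 0, 0.002, 0, 0, 0, 220], [0, 0, 0, 0, 0, 0, 220]])

```text
time_s: 11.98
ee_pos: [490.4, 94.5, -22.6]
tcp_rot: [-0.698, -3.062, 0.0]
ft_force: [-0.1, -0.1, 0.5]
grip_width: 0.137
finger_force: 0.0
```

jog_arm(steps=[[0, 0, 0.002, 0, 0, 0, 220], [0, 0, 0.0015, 0, 0, 0, 220], [0, 0, 0, 0, 0, 0, 220]])

```text
time_s: 12.23
ee_pos: [490.5, 94.5, -26.1]
tcp_rot: [-0.698, -3.062, 0.0]
ft_force: [0.7, 0.5, -1.3]
grip_width: 0.136
finger_force: 0.0
```

jog_arm(steps=[[0, 0, 0.002, 0, 0, 0, 220], [0, 0, 0.0015, 0, 0, 0, 220], [0, 0, 0, 0, 0, 0, 220]])

```text
time_s: 12.48
ee_pos: [491.0, 94.5, -29.1]
tcp_rot: [0.698, 3.063, 0.0]
ft_force: [-0.1, 1.0, 1.9]
grip_width: 0.136
finger_force: 1.0
```

jog_arm(steps=[[0, 0, 0.001, 0, 0, 0, 220], [0, 0, 0, 0, 0, 0, 220]])

```text
time_s: 12.65
ee_pos: [491.0, 94.5, -29.2]
tcp_rot: [-0.698, -3.063, 0.0]
ft_force: [-2.4, -1.2, 10.0]
grip_width: 0.139
finger_force: 4.8
```

```bash
python3 - <<'E'
from plan import *
s=capture("scene");t=capture("top");st=get_state()
print(st["ft_force"],st["q"],st["ee_pos"],st["finger_force"])
p,r=cur();q=p*1;q[2]=0;print(proj(s,q),proj(t,q))
u,v=proj(s,q)[0].astype(int);a=np.array(s["frame"])[v-50:v+30,u-50:u+50,::-1]
print("s off",u-50,v-50)
cv2.imwrite("pics/j.png",cv2.resize(a,None,fx=6,fy=6,interpolation=cv2.INTER_CUBIC))
E
```

```text
[-3.69568369  0.17728867  9.67851509] [ 1.69903013e-02  3.74162901e-01  1.88446252e+00 -1.51299600e-04
  8.83117394e-01 -1.10545670e+00] [490.97628361  94.51468186 -29.1605258 ] 4.701650401716506
[[253.7694626  251.92769321]] [[257.1494372  246.28552399]]
s off 203 201
```

View pics/j.png

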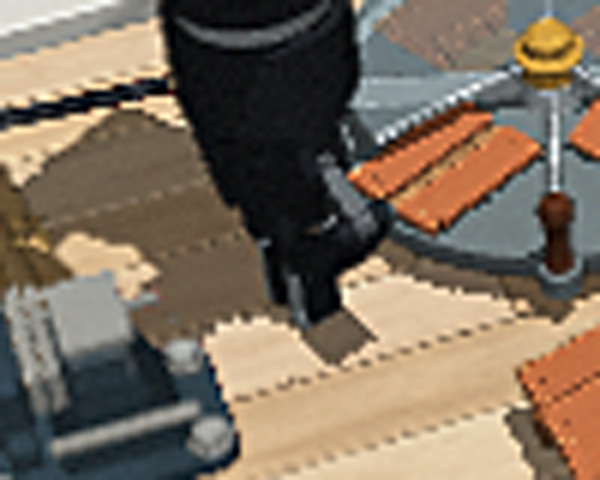

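The fingers touched the bench at a reported z of about −29 (tips at scene (254,254), right above the contact point). So the real fingertips sit about 29 mm above the reported TCP, and I'll correct for that. Redoing the peg push at a reported z of about 12.

```bash
python3 - <<'E'
from plan import *
C=np.array([630.5,40.4])
def peg(a,z,r=114.5):
    f=np.radians(a);return pose([C[0]+r*np.cos(f),C[1]+r*np.sin(f),z],a-90)
A=cur();A=(np.array([490.3,94.5,-30.5]),A[1])
B=plan(A,pose([490,94.5,61],64),3)
B=plan(B,peg(207.4,61),9);B=plan(B,peg(207.4,12),3)
E
```

```text
3 x [np.float64(0.0001), np.float64(-0.0), np.float64(-0.0305), np.float64(-0.0001), np.float64(-0.0), np.float64(0.0018)] | end [490.   94.6  61. ] mid [490.0, 95.0, 31.0]
9 x [np.float64(-0.005), np.float64(-0.0121), np.float64(-0.0), np.float64(0.0), np.float64(-0.0), np.float64(-0.1035)] | end [529.3 -12.1  61. ] mid [499.0, 31.0, 61.0]
3 x [np.float64(0.0002), np.float64(-0.0), np.float64(0.0163), np.float64(0.0), np.float64(0.0), np.float64(-0.0001)] | end [528.7 -12.3  12.1] mid [529.0, -12.0, 28.0]
```

jog_arm(steps=[[0, 0, -0.0305, 0, 0, 0.0018, 200], [0, 0, -0.0305, 0, 0, 0.0018, 150], [0, 0, -0.0305, 0, 0, 0.0018, 140], [-0.005, -0.0121, 0, 0, 0, -0.1035, 140], [-0.005, -0.0121, 0, 0, 0, -0.1035, 140], [-0.005, -0.0121, 0, 0, 0, -0.1035, 140], [-0.005, -0.0121, 0, 0, 0, -0.1035, 140], [-0.005, -0.0121, 0, 0, 0, -0.1035, 140], [-0.005, -0.0121, 0, 0, 0, -0.1035, 140], [-0.005, -0.0121, 0, 0, 0, -0.1035, 140], [-0.005, -0.0121, 0, 0, 0, -0.1035, 140], [-0.005, -0.0121, 0, 0, 0, -0.1035, 140]])

```text
time_s: 13.75
ee_pos: [529.9, -12.8, 61.0]
tcp_rot: [0.75, -3.05, -0.0]
ft_force: [-0.4, -0.0, 0.1]
grip_width: 0.451
finger_force: 0.0
```

jog_arm(steps=[[0, 0, 0, 0, 0, 0, 140], [0, 0, 0, 0, 0, 0, 140], [0, 0, 0.0123, 0, 0, 0, 140], [0, 0, 0.0123, 0, 0, 0, 140], [0, 0, 0.0123, 0, 0, 0, 140], [0, 0, 0.0123, 0, 0, 0, 140], [0, 0, 0, 0, 0, 0, 140]])

```text
time_s: 14.33
ee_pos: [526.8, -11.2, 9.0]
tcp_rot: [0.741, -3.047, -0.004]
ft_force: [0.5, 0.2, -0.3]
grip_width: 0.454
finger_force: 0.0
```

jog_arm(steps=[[-0.0003, 0.0079, 0, 0, 0, 0.0694, 140], [-0.0003, 0.0079, 0, 0, 0, 0.0694, 140], [-0.0003, 0.0079, 0, 0, 0, 0.0694, 140], [-0.0003, 0.0079, 0, 0, 0, 0.0694, 140], [-0.0003, 0.0079, 0, 0, 0, 0.0694, 140], [-0.0003, 0.0079, 0, 0, 0, 0.0694, 140], [-0.0003, 0.0079, 0, 0, 0, 0.0694, 140], [-0.0003, 0.0079, 0, 0, 0, 0.0694, 140], [-0.0003, 0.0079, 0, 0, 0, 0.0694, 140], [-0.0003, 0.0079, 0, 0, 0, 0.0694, 140], [-0.0003, 0.0079, 0, 0, 0, 0.0694, 140], [-0.0003, 0.0079, 0, 0, 0, 0.0694, 140]])

```text
time_s: 15.33
ee_pos: [523.6, 80.2, 11.9]
tcp_rot: [-0.56, -3.089, 0.001]
ft_force: [-1.4, -0.9, -0.8]
grip_width: 0.452
finger_force: 0.7
```

```bash
cat > trk.py <<'E'
from fit import *
def err(c,ref,lo=None):
    # best tray rotation (deg) by matching reference top/scene picture warped over the tray disc at z~40
    g=np.mgrid[-100:101:2,-100:101:2].reshape(2,-1).T; rr=np.hypot(*g.T); g=g[(rr>25)&(rr<105)]
    P=np.c_[C0+g,np.full(len(g),30.)]
    samp=lambda cam,P:cv2.remap(np.array(cam["frame"]),proj(cam,P).astype(np.float32)[:,None],None,cv2.INTER_LINEAR)[:,0].astype(float)
    org=lambda v:((v[:,0]-v[:,2])>60).astype(float)*np.clip(v[:,0]-v[:,2],0,150)
    now=org(samp(c,P));best=[]
    for a in np.arange(-160,20,1.):
        w=np.radians(-a);M=np.array([[np.cos(w),-np.sin(w)],[np.sin(w),np.cos(w)]])
        Q=P.copy();Q[:,:2]=g@M.T+C0
        best.append((np.corrcoef(now,org(samp(ref,Q)))[0,1],a))
    return sorted(best)[::-1][:4]
C0=np.array([630.5,40.4])
E
python3 - <<'E'
from trk import *
c=capture("scene")
print(err(c,s),outline_of("shingle",c)[:1] and [o["box"] for o in outline_of("shingle",c)])
print([(o["box"],o["confidence"]) for o in outline_of("half_1",c)])
E
```

```text
tray [ 6.30547088e+02  4.04471042e+01  4.77516823e-01  1.74439260e-01
 -3.63572477e-01] 27.35969862697501 shingle ang -17.64030137302499 res [0.1 0.4 0.9 0.4 0.4 0.4 0.4 0.  0.2 0.5 0.  0.1 0.3 0.3 0.2 0.1 0.3 0.1
 0.2 0.3]
edges [-110.45988868  148.95966041] 199.24988586607378
[(np.float64(0.3800737447696419), np.float64(-41.0)), (np.float64(0.3774840343985816), np.float64(-42.0)), (np.float64(0.3748825194606883), np.float64(-40.0)), (np.float64(0.36708440370653517), np.float64(-43.0))] [[327.0, 200.9, 335.5, 218.0]]
[([311.5, 236.2, 337.9, 280.8], 0.69)]
```

The tray is turning (about −41° so far), so I'll continue.

jog_arm(steps=[[-0.0003, 0.0079, 0, 0, 0, 0.0694, 140], [-0.0003, 0.0079, 0, 0, 0, 0.0694, 140], [-0.0003, 0.0079, 0, 0, 0, 0.0694, 140], [-0.0003, 0.0079, 0, 0, 0, 0.0694, 140], [-0.0003, 0.0079, 0, 0, 0, 0.0694, 140], [-0.0003, 0.0079, 0, 0, 0, 0.0694, 140], [-0.0003, 0.0079, 0, 0, 0, 0.0694, 140], [-0.0003, 0.0079, 0, 0, 0, 0.0694, 140], [-0.0003, 0.0079, 0, 0, 0, 0.0694, 140], [-0.0003, 0.0079, 0, 0, 0, 0.0694, 140], [-0.0003, 0.0079, 0, 0, 0, 0.0694, 140], [-0.0003, 0.0079, 0, 0, 0, 0.0694, 140]])

```text
time_s: 16.53
ee_pos: [588.2, 145.6, 11.7]
tcp_rot: [-1.76, -2.6, 0.002]
ft_force: [-1.8, 0.2, 0.3]
grip_width: 0.448
finger_force: 0.7
```

jog_arm(steps=[[-0.0003, 0.0079, 0, 0, 0, 0.0694, 140], [-0.0003, 0.0079, 0, 0, 0, 0.0694, 140], [-0.0003, 0.0079, 0, 0, 0, 0.0694, 140], [-0.0003, 0.0079, 0, 0, 0, 0.0694, 140], [-0.0003, 0.0079, 0, 0, 0, 0.0694, 140], [-0.0003, 0.0079, 0, 0, 0, 0.0694, 140], [-0.0003, 0.0079, 0, 0, 0, 0.0694, 140], [-0.0003, 0.0079, 0, 0, 0, 0.0694, 140], [-0.0003, 0.0079, 0, 0, 0, 0.0694, 140], [-0.0003, 0.0079, 0, 0, 0, 0.0694, 140], [-0.0003, 0.0079, 0, 0, 0, 0.0694, 140], [-0.0003, 0.0079, 0, 0, 0, 0.0694, 140]])

```text
time_s: 17.53
ee_pos: [680.9, 142.2, 11.7]
tcp_rot: [-2.662, -1.666, 0.001]
ft_force: [-0.8, 0.5, 0.6]
grip_width: 0.447
finger_force: 0.6
```

jog_arm(steps=[[0, 0, 0, 0, 0, 0, 160], [0, 0, 0, 0, 0, 0, 180], [0, 0, 0, 0, 0, 0, 200], [0, 0, 0, 0, 0, 0, 225], [0, 0, 0, 0, 0, 0, 225], [0, 0, 0, 0, 0, 0, 225], [0, 0, 0, 0, 0, 0, 225]], newtons=20)

```text
time_s: 18.12
ee_pos: [680.6, 142.2, 12.0]
tcp_rot: [-2.66, -1.671, 0.002]
ft_force: [-1.6, -1.3, 0.8]
grip_width: 0.167
finger_force: 19.5
```

```bash
python3 - <<'E' | tail -4
from trk import *
c=capture("scene");t2=capture("top")
print(err(c,s));st=get_state();print(st["ee_pos"],st["q"])
print([(o["box"],o["confidence"]) for o in outline_of("shingle",c)],[(o["box"],o["confidence"]) for o in outline_of("shingle",t2)])
print([(np.round(o["box"]),o["confidence"]) for o in outline_of("peg_1",t2)])
np.savez("scene2.npz",**{k:np.array(c[k]) for k in("frame","intrinsics","T","k1")})
np.savez("top2.npz",**{k:np.array(t2[k]) for k in("frame","intrinsics","T","k1")})
E
```

```text
[680.62127467 142.10869424  11.95979909] [ 8.17240298e-02  6.42208557e-01  1.34847827e+00 -4.01758829e-04
  1.15212013e+00  5.31487166e-01]
[([281.4, 217.9, 299.7, 240.8], 0.69)] [([274.0, 199.6, 297.3, 229.1], 0.87)]
[(array([241., 142., 320., 232.]), 0.69)]
```

```bash
cat > meas.py <<'E'
from h import *
def rect(c,name,z=32.5,box=None):
    o=outline_of(name,c)[0];m=o["mask"].astype(np.uint8)
    ct=max(cv2.findContours(m,cv2.RETR_EXTERNAL,cv2.CHAIN_APPROX_NONE)[0],key=cv2.contourArea)[:,0]
    P=np.array([at_z(c,p,z)[:2] for p in ct]).astype(np.float32)
    r=cv2.minAreaRect(P);return r,o["confidence"]
E
python3 - <<'E'
from meas import *
s=capture("scene");t=capture("top")
for c in(t,s):
    r,cf=rect(c,"shingle");print(r,cf)
    (w,h)=r[1];a=r[2] if w>h else r[2]+90
    d=np.array(r[0])-[630.5,40.4];print("long axis deg",a,"bearing",np.degrees(np.arctan2(d[1],d[0])),np.hypot(*d))
    f=np.array(c["frame"]).astype(int);m=((f[:,:,0]-f[:,:,2])>70)&((f[:,:,0]>150))
    b=np.round(outline_of("shingle",c)[0]["box"]).astype(int)
    m2=np.zeros(m.shape,np.uint8);m2[b[1]-2:b[3]+3,b[0]-2:b[2]+3]=m[b[1]-2:b[3]+3,b[0]-2:b[2]+3]
    ct=max(cv2.findContours(m2,cv2.RETR_EXTERNAL,cv2.CHAIN_APPROX_NONE)[0],key=cv2.contourArea)[:,0]
    print("colour",cv2.minAreaRect(np.array([at_z(c,p,32.5)[:2] for p in ct]).astype(np.float32)))
t=dict(t);np.save("t3.npy",np.array(t["frame"]))
a=np.array(t["frame"])[170:260,230:330,::-1];b=np.array(s["frame"])[170:260,250:350,::-1]
cv2.imwrite("pics/k.png",cv2.resize(np.hstack([a,b]),None,fx=4,fy=4,interpolation=cv2.INTER_CUBIC))
E
```

```text
((567.6954345703125, 23.150348663330078), (70.89717102050781, 47.95404052734375), 17.945438385009766) 0.71
long axis deg 17.945438385009766 bearing -164.64207383735882 65.13036089297047
colour ((568.4859619140625, 23.101398468017578), (69.25081634521484, 45.836429595947266), 17.965681076049805)
((568.8321533203125, 21.95470428466797), (78.08130645751953, 48.513771057128906), 17.14923095703125) 0.89
long axis deg 17.14923095703125 bearing -163.34769831772658 64.36732282871093
colour ((568.6192016601562, 23.720916748046875), (69.55252075195312, 45.08838653564453), 18.183059692382812)
```

```bash
python3 - <<'E'
from plan import *
A=cur();print(A[0])
B=plan(A,pose([680.4,142.2,62],-25.9),3);B=plan(B,pose([568.4,23.2,62],-72),9);B=plan(B,pose([568.4,23.2,4],-72),5)
E
```

```text
[680.98062113 141.97673965  11.96721021]
3 x [np.float64(-0.0), np.float64(-0.0002), np.float64(-0.0167), np.float64(-0.0001), np.float64(0.0002), np.float64(0.0007)] | end [680.5 142.3  62.1] mid [681.0, 142.0, 45.0]
9 x [np.float64(-0.0186), np.float64(0.001), np.float64(0.0), np.float64(0.0), np.float64(0.0), np.float64(0.0894)] | end [568.5  23.5  62.1] mid [630.0, 65.0, 62.0]
5 x [np.float64(-0.0), np.float64(0.0), np.float64(0.0116), np.float64(0.0), np.float64(0.0), np.float64(0.0)] | end [568.5  23.5   4.1] mid [569.0, 23.0, 27.0]
```

jog_arm(steps=[[0, 0, 0, 0, 0, 0, 150], [0, 0, 0, 0, 0, 0, 150], [0, 0, -0.0167, 0, 0, 0, 150], [0, 0, -0.0167, 0, 0, 0, 150], [0, 0, -0.0167, 0, 0, 0, 150], [0, 0, 0, 0, 0, 0, 120]])

```text
time_s: 19.17
ee_pos: [685.4, 143.2, 67.2]
tcp_rot: [2.657, 1.668, 0.015]
ft_force: [1.7, 0.6, 1.3]
grip_width: 0.523
finger_force: 0.0
```

jog_arm(steps=[[-0.0186, 0.001, 0, 0, 0, 0.0894, 87], [-0.0186, 0.001, 0, 0, 0, 0.0894, 87], [-0.0186, 0.001, 0, 0, 0, 0.0894, 87], [-0.0186, 0.001, 0, 0, 0, 0.0894, 87], [-0.0186, 0.001, 0, 0, 0, 0.0894, 87], [-0.0186, 0.001, 0, 0, 0, 0.0894, 87], [-0.0186, 0.001, 0, 0, 0, 0.0894, 87], [-0.0186, 0.001, 0, 0, 0, 0.0894, 87], [-0.0186, 0.001, 0, 0, 0, 0.0894, 87], [0, 0, 0, 0, 0, 0, 87], [0, 0, 0, 0, 0, 0, 87], [0, 0, 0, 0, 0, 0, 87]])

```text
time_s: 20.17
ee_pos: [570.6, 23.6, 62.2]
tcp_rot: [-3.102, -0.497, -0.003]
ft_force: [0.3, -0.3, 0.9]
grip_width: 0.66
finger_force: 0.0
```

```bash
python3 - <<'E'
from plan import *
from meas import rect
A=cur();print(A[0],get_state()["grip_width"]);B=plan(A,pose([568.4,23.2,4],-72),5)
s=capture("scene")
for o in outline_of("shingle",s)[:1]:print(o["box"],o["confidence"])
try: print(rect(s,"shingle"))
except Exception as e: print(e)
E
```

```text
[570.57056817  23.64050399  62.2399743 ] 0.6597692706213043
5 x [np.float64(-0.0005), np.float64(-0.0001), np.float64(0.0116), np.float64(0.0), np.float64(-0.0003), np.float64(0.0007)] | end [568.1  23.3   4.2] mid [569.0, 23.0, 27.0]
[281.1, 217.4, 302.0, 243.1] 0.87
(((565.2311401367188, 23.23448944091797), (76.2607421875, 49.75468826293945), 20.366355895996094), 0.87)
```

jog_arm(steps=[[0, 0, 0.0116, 0, 0, 0, 87], [0, 0, 0.0116, 0, 0, 0, 87], [0, 0, 0.0116, 0, 0, 0, 87], [0, 0, 0.0116, 0, 0, 0, 87], [0, 0, 0.0116, 0, 0, 0, 87], [0, 0, 0.002, 0, 0, 0, 87], [0, 0, 0.002, 0, 0, 0, 87], [0, 0, 0.002, 0, 0, 0, 87], [0, 0, 0, 0, 0, 0, 87], [0, 0, 0, 0, 0, 0, 87]])

```text
time_s: 21.15
ee_pos: [570.1, 23.2, -1.3]
tcp_rot: [3.102, 0.495, 0.002]
ft_force: [0.5, 0.1, -0.1]
grip_width: 0.66
finger_force: 0.0
```

jog_arm(steps=[[0, 0, 0.001, 0, 0, 0, 87], [0, 0, 0.001, 0, 0, 0, 87], [0, 0, 0.001, 0, 0, 0, 87], [0, 0, 0, 0, 0, 0, 87]])

```text
time_s: 21.48
ee_pos: [569.5, 23.3, -4.8]
tcp_rot: [3.102, 0.495, -0.0]
ft_force: [-0.4, -0.0, -0.6]
grip_width: 0.657
finger_force: 0.0
```

jog_arm(steps=[[0, 0, 0.001, 0, 0, 0, 87], [0, 0, 0.001, 0, 0, 0, 87], [0, 0, 0, 0, 0, 0, 87]])

```text
time_s: 21.73
ee_pos: [569.3, 23.3, -7.1]
tcp_rot: [-3.102, -0.495, 0.001]
ft_force: [0.4, 0.7, 1.1]
grip_width: 0.658
finger_force: 0.0
```

jog_arm(steps=[[0, 0, 0.001, 0, 0, 0, 87], [0, 0, 0.001, 0, 0, 0, 87], [0, 0, 0, 0, 0, 0, 87]])

```text
time_s: 21.98
ee_pos: [569.3, 23.3, -9.1]
tcp_rot: [-3.102, -0.495, 0.001]
ft_force: [-0.4, -0.1, 0.0]
grip_width: 0.658
finger_force: 0.0
```

jog_arm(steps=[[0, 0, 0.001, 0, 0, 0, 87], [0, 0, 0.001, 0, 0, 0, 87], [0, 0, 0, 0, 0, 0, 87]])

```text
time_s: 22.23
ee_pos: [569.6, 23.3, -9.7]
tcp_rot: [3.102, 0.495, -0.001]
ft_force: [-4.3, -0.2, 7.1]
grip_width: 0.659
finger_force: 3.6
```

jog_arm(steps=[[0, 0, -0.0058, 0, 0, 0, 87], [0, 0, 0, 0, 0, 0, 95], [0, 0, 0, 0, 0, 0, 110], [0, 0, 0, 0, 0, 0, 130], [0, 0, 0, 0, 0, 0, 150], [0, 0, 0, 0, 0, 0, 150], [0, 0, 0, 0, 0, 0, 150]], newtons=45)

```text
time_s: 22.82
ee_pos: [570.2, 23.3, -4.4]
tcp_rot: [3.102, 0.495, 0.002]
ft_force: [0.1, -0.6, 5.9]
grip_width: 0.52
finger_force: 46.2
```

jog_arm(steps=[[0, 0, -0.005, 0, 0, 0, 150], [0, 0, -0.01, 0, 0, 0, 150], [0, 0, -0.02, 0, 0, 0, 150], [0, 0, -0.03, 0, 0, 0, 150], [0, 0, -0.03, 0, 0, 0, 150], [0, 0, -0.02, 0, 0, 0, 150], [0, 0, 0, 0, 0, 0, 150], [0, 0, 0, 0, 0, 0, 150], [0, 0, 0, 0, 0, 0, 150]])

```text
time_s: 23.57
ee_pos: [568.2, 23.5, 108.7]
tcp_rot: [-3.102, -0.495, 0.004]
ft_force: [0.5, -0.7, -1.4]
grip_width: 0.517
finger_force: 46.2
```

```bash
python3 - <<'E'
from plan import *
from meas import rect
p,r=cur();print(p,r.as_rotvec(),get_state()["ft_force"])
s=capture("scene");t=capture("top")
for c in(s,t):
    for o in outline_of("shingle",c)[:2]:print(o["box"],o["confidence"],o["mask"].sum())
# predicted shingle: tip offset 31.9 along z vs tool same here; underside .6 below tip
z=p[2]+31.9-.6
a=np.radians(18);ux=np.array([np.cos(a),np.sin(a),0]);uy=np.array([-np.sin(a),np.cos(a),0])
Q=[p*[1,1,0]+[0,0,zz]+i*35*ux+j*23*uy for zz in(z,z+6) for i in(-1,1) for j in(-1,1)]
for c in(s,t):
    q=proj(c,Q);print(q.min(0),q.max(0))
E
```

```text
[568.20343401  23.45185175 108.72933536] [-3.10175854 -0.49469891  0.00384309] [ 0.51801293 -0.72717053 -1.36339821]
[277.9, 187.0, 295.0, 209.6] 0.86 309
[276.1, 211.3, 288.0, 224.7] 0.63 138
[276.14104453 188.12153836] [299.12537894 208.98118683]
[267.56770678 187.42134378] [297.2927081  223.95410244]
```

Shingle is gripped and lifted; its predicted and seen image heights agree. Now I'll plan a hover over the roof with the tilt.

```bash
cat > rf.py <<'E'
from plan import *
A=np.radians(17.4);yaw=np.radians(-40.97);GF=np.array([484.2,-114.9,73.4])
Rz=R.from_euler("z",yaw)
UX=Rz.apply([np.cos(A),0,np.sin(A)]);UN=Rz.apply([-np.sin(A),0,np.cos(A)]);UY=Rz.apply([0,1,0])
ROT=R.from_matrix(np.c_[UX,-UY,-UN])
def tgt(x,y,z,off=31.3): return GF+x*UX+y*UY+(z-off)*UN,ROT
E
python3 - <<'E'
from rf import *
P=cur();P=(P[0]+[0,0,1],P[1])
B=plan(P,tgt(45,0,40),16);print(B[1].as_matrix().round(3))
E
```

```text
16 x [np.float64(-0.0018), np.float64(0.0111), np.float64(0.0009), np.float64(-0.0098), np.float64(0.0175), np.float64(0.064)] | end [ 514.6 -140.6   95.4] mid [558.0, -76.0, 102.0]
[[ 0.72  -0.656  0.225]
 [-0.626 -0.754 -0.197]
 [ 0.299  0.    -0.954]]
```

jog_arm(steps=[[-0.0018, 0.0111, 0.0009, -0.0098, 0.0175, 0.064, 150], [-0.0018, 0.0111, 0.0009, -0.0098, 0.0175, 0.064, 150], [-0.0018, 0.0111, 0.0009, -0.0098, 0.0175, 0.064, 150], [-0.0018, 0.0111, 0.0009, -0.0098, 0.0175, 0.064, 150], [-0.0018, 0.0111, 0.0009, -0.0098, 0.0175, 0.064, 150], [-0.0018, 0.0111, 0.0009, -0.0098, 0.0175, 0.064, 150], [-0.0018, 0.0111, 0.0009, -0.0098, 0.0175, 0.064, 150], [-0.0018, 0.0111, 0.0009, -0.0098, 0.0175, 0.064, 150]])

```text
time_s: 24.43
ee_pos: [563.0, -66.1, 102.8]
tcp_rot: [3.063, -0.307, 0.228]
ft_force: [-0.2, 0.0, -1.2]
grip_width: 0.519
finger_force: 46.2
```

jog_arm(steps=[[-0.0018, 0.0111, 0.0009, -0.0098, 0.0175, 0.064, 150], [-0.0018, 0.0111, 0.0009, -0.0098, 0.0175, 0.064, 150], [-0.0018, 0.0111, 0.0009, -0.0098, 0.0175, 0.064, 150], [-0.0018, 0.0111, 0.0009, -0.0098, 0.0175, 0.064, 150], [-0.0018, 0.0111, 0.0009, -0.0098, 0.0175, 0.064, 150], [-0.0018, 0.0111, 0.0009, -0.0098, 0.0175, 0.064, 150], [-0.0018, 0.0111, 0.0009, -0.0098, 0.0175, 0.064, 150], [-0.0018, 0.0111, 0.0009, -0.0098, 0.0175, 0.064, 150], [0, 0, 0, 0, 0, 0, 150], [0, 0, 0, 0, 0, 0, 150]])

```text
time_s: 25.27
ee_pos: [515.2, -140.4, 95.2]
tcp_rot: [2.815, -1.052, 0.432]
ft_force: [-0.2, 0.6, -1.0]
grip_width: 0.516
finger_force: 46.2
```

```bash
python3 - <<'E'
from rf import *
p,r=cur();print(p,r.as_matrix().round(3).tolist(),get_state()["ft_force"],get_state()["q"])
m=r.as_matrix()
def corners(c0): return [c0+i*35*m[:,0]+j*23*m[:,1]-k*m[:,2] for k in(0,6) for i in(-1,1) for j in(-1,1)]
H1=p-31.3*m[:,2];H2=p+[0,0,28.6]-2.7*m[:,2]
print("H1 in gauge frame",[(H1-GF)@v for v in(UX,UY,UN)],"H2",[(H2-GF)@v for v in(UX,UY,UN)])
s=capture("scene");t=capture("top")
for c in(s,t):
    for o in outline_of("shingle",c)[:3]:print(np.round(o["box"],1),o["confidence"],o["mask"].sum())
    for h in(H1,H2):
        q=proj(c,corners(h));print("  pred",q.min(0),q.max(0))
f=np.array(s["frame"])[205:305,265:385,::-1].copy()
im=cv2.resize(f,None,fx=6,fy=6,interpolation=cv2.INTER_CUBIC)
for h,col in((H1,(255,255,0)),(H2,(255,0,255))):
    for q in proj(s,corners(h)): cv2.circle(im,tuple(((q-[265,205]+.5)*6).astype(int)),4,col,1)
cv2.imwrite("pics/l.png",im)
E
```

```text
[ 515.16929979 -140.40018288   95.1830661 ] [[0.72, -0.656, 0.227], [-0.626, -0.755, -0.196], [0.3, -0.001, -0.954]] [-0.17570334  0.6432141  -0.96671033] [-0.36096271  0.0719517   1.97274097 -0.14208944  0.81506306  2.0078129 ]
H1 in gauge frame [np.float64(44.758959962238734), np.float64(1.0223246335318859), np.float64(40.09382272945447)] H2 [np.float64(53.33251827998562), np.float64(1.0489455275743822), np.float64(38.78511621806474)]
[321.7 222.5 355.9 251. ] 0.76 270
  pred [320.48564555 220.99804755] [356.79534987 251.13086729]
  pred [323.84214992 219.44222327] [360.14332835 249.46681325]
  pred [335.43064652 214.21893688] [371.53259693 251.69039667]
  pred [337.90277893 211.22391088] [374.02931909 248.6913772 ]
```

View pics/l.png

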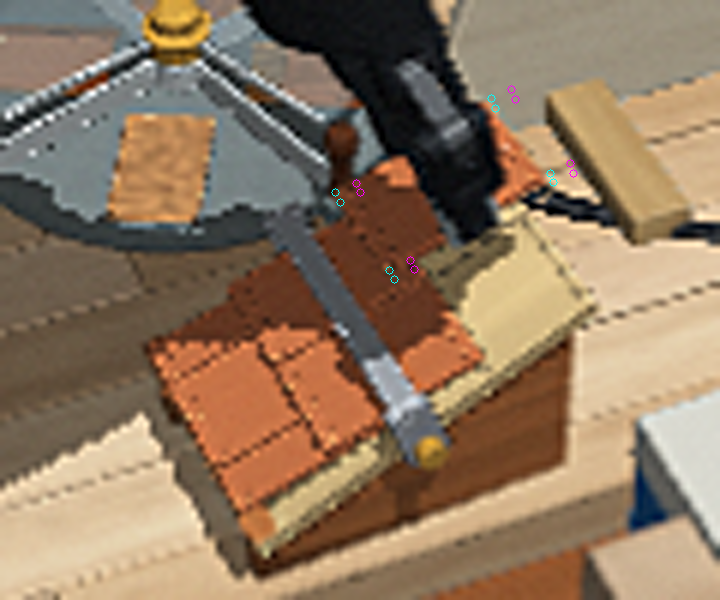

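All ten pictures are used. This one shows the held shingle over the roof, and the cyan corners (offset along the tool axis) match its outline. I'll lower it now.

jog_arm(steps=[[-0.001, 0.001, 0.012, 0, 0, 0, 150], [0, 0, 0.012, 0, 0, 0, 150], [0, 0, 0.008, 0, 0, 0, 150], [0, 0, 0.002, 0, 0, 0, 150], [0, 0, 0, 0, 0, 0, 150], [0, 0, 0, 0, 0, 0, 150]])

```text
time_s: 25.97
ee_pos: [522.9, -147.6, 63.8]
tcp_rot: [2.814, -1.053, 0.436]
ft_force: [-0.6, -0.2, -0.8]
grip_width: 0.52
finger_force: 46.2
```

jog_arm(steps=[[0, 0, 0.001, 0, 0, 0, 150], [0, 0, 0.001, 0, 0, 0, 150], [0, 0, 0.001, 0, 0, 0, 150], [0, 0, 0, 0, 0, 0, 150]])

```text
time_s: 26.3
ee_pos: [523.4, -148.2, 60.9]
tcp_rot: [2.814, -1.053, 0.437]
ft_force: [0.6, -0.1, -0.7]
grip_width: 0.518
finger_force: 46.2
```

```bash
cat > chk.py <<'E'
from rf import *
p,r=cur();m=r.as_matrix();H1=p-31.3*m[:,2];st=get_state();F=np.array(st["ft_force"])
print("gauge frame",np.round([(H1-GF)@v for v in(UX,UY,UN)],2),"F",np.round([F@v for v in(UX,UY,UN)],1),"rot err",(ROT.inv()*r).as_rotvec().round(4),st["time_s"])
E
python3 chk.py
```

```text
gauge frame [45.25  0.48  3.96] F [ 0.3  0.3 -0.8] rot err [0.0015 0.0035 0.0013] 26.3
```

jog_arm(steps=[[-0.0025, 0.0004, 0, 0, 0, 0, 150], [-0.0025, 0, 0, 0, 0, 0, 150], [-0.0015, 0, 0.001, 0, 0, 0, 150], [0, 0, 0.001, 0, 0, 0, 150], [0, 0, 0, 0, 0, 0, 150], [0, 0, 0, 0, 0, 0, 150]])

```text
time_s: 26.8
ee_pos: [518.8, -144.8, 56.8]
tcp_rot: [2.814, -1.053, 0.436]
ft_force: [-0.5, -1.1, -1.5]
grip_width: 0.523
finger_force: 46.2
```

```bash
python3 chk.py
```

```text
gauge frame [38.58  0.06  1.76] F [-0.1 -1.1 -1.6] rot err [0.0014 0.0032 0.0012] 26.8
```

jog_arm(steps=[[0, 0, 0.0007, 0, 0, 0, 150], [0, 0, 0.0007, 0, 0, 0, 150], [0, 0, 0, 0, 0, 0, 150], [0, 0, 0, 0, 0, 0, 150]])

```text
time_s: 27.13
ee_pos: [519.2, -145.1, 56.1]
tcp_rot: [2.814, -1.053, 0.436]
ft_force: [-2.6, 2.0, 4.7]
grip_width: 0.515
finger_force: 46.9
```

```bash
python3 chk.py
```

```text
gauge frame [38.85  0.12  0.91] F [-1.7 -0.2  5.4] rot err [0.0013 0.0034 0.0012] 27.1333
```

jog_arm(steps=[[-0.001, 0, 0, 0, 0, 0, 150], [-0.001, 0, 0, 0, 0, 0, 150], [-0.0008, 0, 0, 0, 0, 0, 150], [0, 0, 0, 0, 0, 0, 150], [0, 0, 0, 0, 0, 0, 150]])

```text
time_s: 27.55
ee_pos: [518.2, -143.8, 55.4]
tcp_rot: [2.814, -1.053, 0.44]
ft_force: [-0.5, -1.7, 3.5]
grip_width: 0.52
finger_force: 46.6
```

```bash
python3 chk.py
```

```text
gauge frame [37.02  0.44  0.83] F [ 1.8 -1.6  3.1] rot err [0.0022 0.0055 0.0013] 27.55
```

jog_arm(steps=[[-0.0008, 0, 0, 0, 0, 0, 150], [-0.0007, 0, 0, 0, 0, 0, 150], [0, 0, 0, 0, 0, 0, 150], [0, 0, 0, 0, 0, 0, 150]])

```text
time_s: 27.88
ee_pos: [516.5, -142.5, 54.6]
tcp_rot: [2.814, -1.053, 0.438]
ft_force: [0.6, -0.4, 4.9]
grip_width: 0.517
finger_force: 46.7
```

```bash
python3 chk.py
```

```text
gauge frame [34.82  0.29  0.63] F [2.2 0.1 4.5] rot err [0.0019 0.0042 0.0013] 27.8833
```

jog_arm(steps=[[-0.0006, 0, 0, 0, 0, 0, 150], [-0.0006, 0, 0, 0, 0, 0, 150], [0, 0, 0, 0, 0, 0, 150], [0, 0, 0, 0, 0, 0, 150]])

```text
time_s: 28.22
ee_pos: [515.4, -141.7, 54.1]
tcp_rot: [2.814, -1.053, 0.437]
ft_force: [1.3, 0.0, 5.3]
grip_width: 0.514
finger_force: 46.7
```

```bash
python3 chk.py
```

```text
gauge frame [33.36  0.15  0.53] F [2.5 0.9 4.8] rot err [0.0016 0.0037 0.0013] 28.2167
```

jog_arm(steps=[[-0.0006, 0, 0, 0, 0, 0, 150], [-0.0006, 0, 0, 0, 0, 0, 150], [0, 0, 0, 0, 0, 0, 150], [0, 0, 0, 0, 0, 0, 150]])

```text
time_s: 28.55
ee_pos: [515.0, -141.4, 53.9]
tcp_rot: [2.813, -1.053, 0.439]
ft_force: [3.0, -2.9, 3.1]
grip_width: 0.519
finger_force: 46.5
```

```bash
python3 chk.py
```

```text
gauge frame [32.78  0.13  0.53] F [ 4.9 -0.2  1.7] rot err [0.0017 0.0048 0.0014] 28.55
```

jog_arm(steps=[[-0.0006, 0, 0, 0, 0, 0, 150], [-0.0006, 0, 0, 0, 0, 0, 150], [0, 0, 0, 0, 0, 0, 150], [0, 0, 0, 0, 0, 0, 150]])

```text
time_s: 28.88
ee_pos: [515.0, -141.4, 54.0]
tcp_rot: [2.812, -1.053, 0.442]
ft_force: [4.5, -5.5, 1.9]
grip_width: 0.515
finger_force: 46.3
```

```bash
python3 - <<'E'
exec(open("chk.py").read())
from meas import rect
s=capture("scene");t=capture("top")
for c in(s,t):
    for o in outline_of("shingle",c)[:3]:print(np.round(o["box"],1),round(o["confidence"],2),o["mask"].sum())
    for g in(35,33):
        q=proj(c,[GF+(g+i*35)*UX+j*23*UY+k*UN for k in(0,6) for i in(-1,1) for j in(-1,1)]);print(g,q.min(0),q.max(0))
E
```

```text
gauge frame [32.71  0.12  0.67] F [ 7.2 -1.2 -0.3] rot err [0.002  0.0069 0.0016] 28.8833
[323.  231.7 354.7 264.1] 0.74 321
[394.9 236.3 461.1 268.1] 0.55 580
35 [322.00246704 233.80681578] [357.36484644 263.51642527]
33 [321.27490554 234.24158027] [356.6316305  263.97054771]
[349.5 217.7 368.8 238.4] 0.58 130
35 [335.49268432 216.33166039] [370.17468095 252.34137292]
33 [334.95443731 216.98993739] [369.62131204 252.99024411]
```

jog_arm(steps=[[0, 0, 0.0008, 0, 0, 0, 150], [0, 0, 0.0004, 0, 0, 0, 150], [0, 0, 0, 0, 0, 0, 150], [0, 0, 0, 0, 0, 0, 150]])

```text
time_s: 29.42
ee_pos: [515.0, -141.4, 53.8]
tcp_rot: [2.812, -1.053, 0.441]
ft_force: [-1.3, -3.0, 11.5]
grip_width: 0.523
finger_force: 47.4
```

```bash
python3 chk.py
```

```text
gauge frame [32.74  0.14  0.42] F [ 4.4 -3.1 10.7] rot err [0.0016 0.0065 0.0014] 29.4167
```

jog_arm(steps=[[0, 0, 0, 0, 0, 0, 115], [0, 0, 0, 0, 0, 0, 100], [0, 0, 0, 0, 0, 0, 90], [0, 0, 0, 0, 0, 0, 85], [0, 0, 0, 0, 0, 0, 85], [0, 0, -0.003, 0, 0, 0, 85], [0, 0, -0.006, 0, 0, 0, 85], [0, 0, -0.012, 0, 0, 0, 85], [0, 0, -0.025, 0, 0, 0, 85], [0, 0, -0.04, 0, 0, 0, 85], [0, 0, -0.04, 0, 0, 0, 85], [0, 0, 0, 0, 0, 0, 85]])

```text
time_s: 30.42
ee_pos: [489.4, -116.3, 181.8]
tcp_rot: [2.811, -1.052, 0.46]
ft_force: [0.9, -0.4, 1.1]
grip_width: 0.675
finger_force: 0.0
```

```bash
python3 - <<'E'
from plan import *
A=cur();print(A[0]);B=plan(A,pose([380,150,200],-20),14)
E
```

```text
[ 489.39057763 -116.28173792  181.75265508]
14 x [np.float64(-0.0044), np.float64(-0.0234), np.float64(-0.0033), np.float64(0.0218), np.float64(-0.0158), np.float64(-0.137)] | end [380.5 150.  199.6] mid [493.0, 67.0, 190.0]
```

jog_arm(steps=[[-0.03, -0.016, -0.012, 0, 0, 0, 85], [-0.03, -0.016, -0.012, 0, 0, 0, 85], [-0.03, -0.016, -0.012, 0, 0, 0, 85], [-0.03, -0.016, -0.012, 0, 0, 0, 85], [-0.03, -0.016, -0.012, 0, 0, 0, 85], [-0.03, -0.016, -0.012, 0, 0, 0, 85], [-0.03, -0.016, -0.012, 0, 0, 0, 85], [-0.03, -0.016, -0.012, 0, 0, 0, 85], [0, 0, 0, 0, 0, 0, 85], [0, 0, 0, 0, 0, 0, 85]])

```text
time_s: 31.25
ee_pos: [373.7, 152.0, 191.8]
tcp_rot: [2.818, -1.045, 0.438]
ft_force: [-0.0, -0.7, 0.6]
grip_width: 0.666
finger_force: 0.0
```

```bash
cat > fin.py <<'E'
from fit import *
from rf import GF,UX,UY,UN
p0=r.x
S=capture("scene");T_=capture("top")
for nm,c,ref in(("scene",S,s),("top",T_,t)):
    f=np.array(c["frame"]).astype(float)
    for o in outline_of("shingle",c)[:3]:
        m=o["mask"].astype(np.uint8);ct=max(cv2.findContours(m,cv2.RETR_EXTERNAL,cv2.CHAIN_APPROX_NONE)[0],key=cv2.contourArea)[:,0]
        G=[]
        for q in ct:
            oo,v=ray(c,q);h=GF+6*UN;w=oo+v*(((h-oo)@UN)/(v@UN))-GF;G.append([w@UX,w@UY])
        print(nm,round(o["confidence"],2),np.round(o["box"],1),cv2.minAreaRect(np.array(G,np.float32)))
    # rectified plane view on shingle top plane, 1mm/px: colour profile
    xs=np.arange(-10,85,.5);ys=np.arange(-60,60.5,.5)
    def rect(cam,z):
        P=np.array([GF+x*UX+y*UY+z*UN for x in xs for y in ys])
        q=proj(cam,P).astype(np.float32).reshape(len(xs),len(ys),2);return cv2.remap(np.array(cam["frame"]),q[...,0],q[...,1],cv2.INTER_CUBIC).astype(float)
    a=rect(c,6);o=a[...,0]-a[...,2]
    i=(xs>45)&(xs<60);pr=o[i].mean(0);print(" upper part across y: ",[(y,int(v)) for y,v in zip(ys,pr)][64:178:3])
    j=(ys>-15)&(ys<15);pr=o[:,j].mean(1);print(" along x: ",[(x,int(v)) for x,v in zip(xs,pr)][::4])
E
python3 fin.py | tail -n +3; python3 -c "
from plan import *
print(get_state()['ee_pos'],get_state()['time_s'])"
```

```text
0.2 0.3]
edges [-110.45988868  148.95966041] 199.24988586607378
scene 0.56 [325.6 231.5 354.6 260.4] ((32.100494384765625, -3.292287826538086), (67.4886245727539, 49.17428970336914), 2.330233097076416)
 upper part across y:  [(np.float64(-28.0), 79), (np.float64(-26.5), 70), (np.float64(-25.0), 67), (np.float64(-23.5), 80), (np.float64(-22.0), 111), (np.float64(-20.5), 134), (np.float64(-19.0), 132), (np.float64(-17.5), 125), (np.float64(-16.0), 124), (np.float64(-14.5), 122), (np.float64(-13.0), 120), (np.float64(-11.5), 122), (np.float64(-10.0), 124), (np.float64(-8.5), 123), (np.float64(-7.0), 122), (np.float64(-5.5), 121), (np.float64(-4.0), 120), (np.float64(-2.5), 121), (np.float64(-1.0), 122), (np.float64(0.5), 120), (np.float64(2.0), 119), (np.float64(3.5), 121), (np.float64(5.0), 123), (np.float64(6.5), 122), (np.float64(8.0), 122), (np.float64(9.5), 121), (np.float64(11.0), 119), (np.float64(12.5), 118), (np.float64(14.0), 118), (np.float64(15.5), 118), (np.float64(17.0), 119), (np.float64(18.5), 122), (np.float64(20.0), 128), (np.float64(21.5), 131), (np.float64(23.0), 112
[... 2924 characters left out ...]
32.0), 154), (np.float64(34.0), 155), (np.float64(36.0), 155), (np.float64(38.0), 155), (np.float64(40.0), 155), (np.float64(42.0), 154), (np.float64(44.0), 154), (np.float64(46.0), 155), (np.float64(48.0), 155), (np.float64(50.0), 154), (np.float64(52.0), 155), (np.float64(54.0), 154), (np.float64(56.0), 154), (np.float64(58.0), 153), (np.float64(60.0), 150), (np.float64(62.0), 152), (np.float64(64.0), 158), (np.float64(66.0), 134), (np.float64(68.0), 81), (np.float64(70.0), 76), (np.float64(72.0), 80), (np.float64(74.0), 77), (np.float64(76.0), 66), (np.float64(78.0), 52), (np.float64(80.0), 51), (np.float64(82.0), 51), (np.float64(84.0), 51)]
[374.63638582 148.87364673 191.2497743 ] 31.45
```

```bash
cat > fin2.py <<'E'
from fit import *
from rf import GF,UX,UY,UN
S=capture("scene");T_=capture("top")
xs=np.arange(-45,40,.5);ys=np.arange(-50,50.5,.5)
def rc(cam,z):
    P=np.array([GF+x*UX+y*UY+z*UN for x in xs for y in ys]);q=proj(cam,P).astype(np.float32).reshape(len(xs),len(ys),2)
    return cv2.remap(np.array(cam["frame"]),q[...,0],q[...,1],cv2.INTER_CUBIC).astype(float)
for nm,ref,now in(("scene",s,S),("top",t,T_)):
    a=rc(ref,0)
    for lab,lo,hi in(("above",8,24),("below",-35,-20)):
        i=(xs>lo)&(xs<hi);b=a[i].sum(2).mean(0);k=np.abs(ys)<8;bg=np.median(b[np.abs(ys)<12]);w=np.clip(bg-b[k]-10,0,None)
        print(nm,"joint y",lab,(w*ys[k]).sum()/w.sum(),w.max())
    for lab,cam in(("ref",ref),("now",now)):
        g=rc(cam,9);o=g[...,0]-g[...,2]
        for yl in((-38,-28),(28,38)):
            v=o[:,(ys>yl[0])&(ys<yl[1])].mean(1);k=(xs>-25)&(xs<10);x=xs[k];v=v[k];th=40;
            idx=np.where(np.diff((v<th).astype(int)))[0];print(nm,lab,yl,"gauge edges x",x[idx])
    g=rc(now,6);o=g[...,0]-g[...,2]
    for yl in((-20,-14),(-3,3),(14,20)):
        v=o[:,(ys>yl[0])&(ys<yl[1])].mean(1);k=(xs>-12)&(xs<8);print(nm,"sh edge",yl,np.interp(60,v[k],xs[k]))
E
python3 fin2.py | tail -n +3
```

```text
0.2 0.3]
edges [-110.45988868  148.95966041] 199.24988586607378
scene joint y above 3.6168672094531304 84.4193548387097
scene joint y below 3.699331321379964 108.51724137931032
scene ref (-38, -28) gauge edges x [-18.   -4.5]
scene ref (28, 38) gauge edges x [-17.5  -4. ]
scene now (-38, -28) gauge edges x [-18.   -4.5]
scene now (28, 38) gauge edges x [-17.5  -4. ]
scene sh edge (-20, -14) -3.586764705882353
scene sh edge (-3, 3) -3.2440828402366866
scene sh edge (14, 20) -3.75
top joint y above 2.632842392158919 112.61290322580646
top joint y below 3.0662317874488147 122.79310344827587
top ref (-38, -28) gauge edges x [-16.5  -3.5]
top ref (28, 38) gauge edges x [-15.5  -2.5]
top now (-38, -28) gauge edges x [-16.5  -3.5]
top now (28, 38) gauge edges x [-15.5  -2.5]
top sh edge (-20, -14) -3.4876543209876543
top sh edge (-3, 3) -3.1164921465968587
top sh edge (14, 20) -3.1575682382133996
```

The gauge hasn't moved and the shingle is flush against it, but it sits about 2.9 mm off the joint. I'll regrip with the gripper shifted +2.9 mm across so that closing centres it.

```bash
python3 - <<'E'
from rf import *
import rf
d=R.from_rotvec(-np.radians(.4)*UN)
def T(x,y,z): p,_=tgt(x,y,z);return p,d*ROT
A=cur();print(A[0])
B=plan(A,T(33,2.9,80),9);B=plan(B,T(33,2.9,20),4);B=plan(B,T(33,2.9,1.2),5)
E
```

```text
[374.71184049 148.72720146 191.18211048]
9 x [np.float64(0.0269), np.float64(0.0137), np.float64(0.0156), np.float64(-0.0), np.float64(-0.0004), np.float64(0.0003)] | end [ 498.8 -124.   129.8] mid [444.0, -3.0, 157.0]
4 x [np.float64(-0.0), np.float64(-0.0001), np.float64(0.015), np.float64(-0.0), np.float64(0.0001), np.float64(0.0)] | end [ 512.6 -135.4   72.6] mid [509.0, -133.0, 87.0]
5 x [np.float64(-0.0), np.float64(0.0), np.float64(0.0038), np.float64(-0.0), np.float64(-0.0), np.float64(0.0)] | end [ 516.8 -139.2   54.5] mid [515.0, -138.0, 62.0]
```

jog_arm(steps=[[0.0269, 0.0137, 0.0156, 0, 0, 0.0003, 82], [0.0269, 0.0137, 0.0156, 0, 0, 0.0003, 82], [0.0269, 0.0137, 0.0156, 0, 0, 0.0003, 82], [0.0269, 0.0137, 0.0156, 0, 0, 0.0003, 82], [0.0269, 0.0137, 0.0156, 0, 0, 0.0003, 82], [0.0269, 0.0137, 0.0156, 0, 0, 0.0003, 82], [0.0269, 0.0137, 0.0156, 0, 0, 0.0003, 82], [0.0269, 0.0137, 0.0156, 0, 0, 0.0003, 82], [0.0269, 0.0137, 0.0156, 0, 0, 0.0003, 82], [0, 0, 0, 0, 0, 0, 82], [0, 0, 0, 0, 0, 0, 82], [0, 0, 0, 0, 0, 0, 82]])

```text
time_s: 32.55
ee_pos: [498.5, -123.0, 129.9]
tcp_rot: [2.812, -1.06, 0.434]
ft_force: [-0.1, 0.1, 0.9]
grip_width: 0.681
finger_force: 0.0
```

jog_arm(steps=[[0, 0, 0.015, 0, 0, 0, 82], [0, 0, 0.015, 0, 0, 0, 82], [0, 0, 0.015, 0, 0, 0, 82], [0, 0, 0.013, 0, 0, 0, 82], [0, 0, 0, 0, 0, 0, 82], [0, 0, 0, 0, 0, 0, 82], [0, 0, 0, 0, 0, 0, 82]])

```text
time_s: 33.13
ee_pos: [512.9, -133.1, 76.0]
tcp_rot: [2.813, -1.055, 0.438]
ft_force: [1.0, -1.3, -0.3]
grip_width: 0.677
finger_force: 0.0
```

```bash
python3 chk.py
```

```text
gauge frame [32.66  5.04 23.72] F [ 1.5 -0.3 -0.8] rot err [0.0021 0.0043 0.0031] 33.1333
```

jog_arm(steps=[[0, 0.0021, 0.006, 0, 0, 0, 82], [0, 0, 0.006, 0, 0, 0, 82], [0, 0, 0.005, 0, 0, 0, 82], [0, 0, 0.003, 0, 0, 0, 82], [0, 0, 0.0015, 0, 0, 0, 82], [0, 0, 0, 0, 0, 0, 82], [0, 0, 0, 0, 0, 0, 82], [0, 0, 0, 0, 0, 0, 82]])

```text
time_s: 33.8
ee_pos: [516.3, -139.5, 54.7]
tcp_rot: [2.813, -1.057, 0.437]
ft_force: [1.0, 0.4, 0.6]
grip_width: 0.678
finger_force: 0.0
```

```bash
python3 chk.py
```

```text
gauge frame [32.82  2.39  1.34] F [0.6 0.9 0.4] rot err [0.0015 0.0034 0.0041] 33.8
```

jog_arm(steps=[[0, -0.0004, 0, 0, 0, 0, 95], [0, 0, 0, 0, 0, 0, 105], [0, 0, 0, 0, 0, 0, 112], [0, 0, 0, 0, 0, 0, 118], [0, 0, 0, 0, 0, 0, 124], [0, 0, 0, 0, 0, 0, 140], [0, 0, 0, 0, 0, 0, 140], [0, 0, 0, 0, 0, 0, 140], [0, 0, 0, 0, 0, 0, 140]], newtons=20)

```text
time_s: 34.55
ee_pos: [516.3, -139.5, 55.0]
tcp_rot: [2.812, -1.057, 0.436]
ft_force: [-4.7, -1.2, 5.3]
grip_width: 0.531
finger_force: 20.1
```

```bash
python3 chk.py
```

```text
gauge frame [32.89  2.46  1.64] F [-1.  -4.   5.9] rot err [0.0008 0.0034 0.0038] 34.55
```

jog_arm(steps=[[0, -0.0005, 0, 0, 0, 0, 140], [-0.0006, 0, 0, 0, 0, 0, 140], [-0.0006, 0, 0, 0, 0, 0, 140], [0, 0, 0, 0, 0, 0, 140], [0, 0, 0, 0, 0, 0, 140]])

```text
time_s: 34.97
ee_pos: [516.7, -139.0, 55.0]
tcp_rot: [2.812, -1.056, 0.44]
ft_force: [-2.9, -4.2, 3.7]
grip_width: 0.527
finger_force: 20.2
```

```bash
python3 chk.py
```

```text
gauge frame [32.78  3.09  1.66] F [ 1.6 -5.1  3.4] rot err [0.0012 0.0056 0.0036] 34.9667
```

jog_arm(steps=[[-0.0006, 0, 0, 0, 0, 0, 140], [-0.0006, 0, 0, 0, 0, 0, 140], [0, 0, 0, 0, 0, 0, 140], [0, 0, 0, 0, 0, 0, 140]])

```text
time_s: 35.3
ee_pos: [516.8, -138.9, 55.1]
tcp_rot: [2.811, -1.055, 0.443]
ft_force: [-1.1, -6.8, 2.9]
grip_width: 0.525
finger_force: 20.6
```

```bash
python3 chk.py
```

```text
gauge frame [32.78  3.16  1.73] F [ 4.3 -5.9  1.6] rot err [0.0016 0.0079 0.0035] 35.3
```

jog_arm(steps=[[0, 0, 0, 0, 0, 0, 115], [0, 0, 0, 0, 0, 0, 100], [0, 0, 0, 0, 0, 0, 90], [0, 0, 0, 0, 0, 0, 85], [0, 0, 0, 0, 0, 0, 85], [0, 0, -0.003, 0, 0, 0, 85], [0, 0, -0.006, 0, 0, 0, 85], [0, 0, -0.012, 0, 0, 0, 85], [0, 0, -0.025, 0, 0, 0, 85], [0, 0, -0.04, 0, 0, 0, 85], [0, 0, -0.04, 0, 0, 0, 85], [0, 0, 0, 0, 0, 0, 85]])

```text
time_s: 36.3
ee_pos: [490.9, -113.1, 183.8]
tcp_rot: [2.811, -1.055, 0.461]
ft_force: [1.0, -0.1, 1.3]
grip_width: 0.666
finger_force: 0.0
```

jog_arm(steps=[[-0.03, -0.016, -0.012, 0, 0, 0, 85], [-0.03, -0.016, -0.012, 0, 0, 0, 85], [-0.03, -0.016, -0.012, 0, 0, 0, 85], [-0.03, -0.016, -0.012, 0, 0, 0, 85], [-0.03, -0.016, -0.012, 0, 0, 0, 85], [-0.03, -0.016, -0.012, 0, 0, 0, 85], [-0.03, -0.016, -0.012, 0, 0, 0, 85], [-0.03, -0.016, -0.012, 0, 0, 0, 85], [0, 0, 0, 0, 0, 0, 85], [0, 0, 0, 0, 0, 0, 85]])

```text
time_s: 37.13
ee_pos: [375.8, 155.5, 194.0]
tcp_rot: [2.817, -1.049, 0.439]
ft_force: [0.2, -0.1, -0.3]
grip_width: 0.665
finger_force: 0.0
```

```bash
python3 fin2.py | grep -E "now|sh edge"; python3 - <<'E' | tail -8
exec(open("fin.py").read().split("S=capture")[0])
S=capture("scene");T_=capture("top")
xs=np.arange(-10,85,.5);ys=np.arange(-40,40.5,.25)
for nm,c in(("scene",S),("top",T_)):
    P=np.array([GF+x*UX+y*UY+6*UN for x in xs for y in ys]);q=proj(c,P).astype(np.float32).reshape(len(xs),len(ys),2)
    a=cv2.remap(np.array(c["frame"]),q[...,0],q[...,1],cv2.INTER_CUBIC).astype(float);o=a[...,0]-a[...,2]
    for lo,hi in((38,48),(52,60)):
        pr=o[(xs>lo)&(xs<hi)].mean(0);th=(pr[(np.abs(ys)<10)].mean()+75)/2 
        k=np.where(pr>th)[0];print(nm,(lo,hi),"y edges",ys[k[0]],ys[k[-1]])
    for ob in outline_of("shingle",c)[:1]:print(nm,ob["box"],ob["confidence"])
E
```

```text
scene now (-38, -28) gauge edges x [-18.   -4.5]
scene now (28, 38) gauge edges x [-17.5  -4. ]
scene sh edge (-20, -14) -3.7417127071823204
scene sh edge (-3, 3) -3.2507163323782233
scene sh edge (14, 20) -3.723350253807107
top now (-38, -28) gauge edges x [-16.5  -3.5]
top now (28, 38) gauge edges x [-15.5  -2.5]
top sh edge (-20, -14) -3.6713836477987423
top sh edge (-3, 3) -3.1936813186813184
top sh edge (14, 20) -3.1491228070175437
 0.2 0.3]
edges [-110.45988868  148.95966041] 199.24988586607378
scene (38, 48) y edges -19.5 26.75
scene (52, 60) y edges -19.25 26.25
scene [322.5, 230.8, 354.6, 263.7] 0.92
top (38, 48) y edges -19.5 25.75
top (52, 60) y edges -19.75 25.75
top [335.2, 217.9, 366.8, 253.7] 0.84
```

The shingle is now centred on the joint in both views, flush against the unmoved gauge strip, and square. Handing in.

```bash
python3 -c "
from workcell import *
print(sign_off())"
```

```text
the job is handed in; nothing more can be done
None
```

The job is handed in at about 38 s: in both camera views the shingle lies on the roof as its top course, centred on the joint to within about 1 mm, square, and against the gauge strip, which has not moved.

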